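# Rack the pepper mill and latch the caddy's keeper bar

### The job

The dark pepper mill has been left lying on the cloth. Stand it upright on the cloth and let go of it, then lift it into the empty bay of the cruet caddy and set it down gently beside the salt mill. Finally swing the caddy's keeper bar fully shut past its sprung catch so that both mills are held for carrying, leaving the coffee cup, its saucer and the wrapped favour where they are.

Things in the scene. Friction and masses are not known exactly. Their poses are not given: they have to be found in the camera images.
- pepper_mill: dark turned wooden mill, 174 mm tall, 0.24 kg, lying on its side at the start. Origin: centre of its foot; z axis along the mill, foot to crown. Foot 57 mm across; grip width 50 mm at 123 mm up (the waist is thinner to the eye only); rounded crown 52 mm across, from 126 to 161 mm; metal nut up to 174 mm. Lying, its axis is 27 mm above the cloth
- salt_mill: light wooden salt mill, 162 mm tall, foot 57 mm, crown 51 mm across (114 to 149 mm up), standing in the caddy's right bay. Origin: centre of its foot, z up the mill
- caddy: walnut cruet caddy, 90 mm deep (x), 160 mm wide (y), fixed. Origin: centre of its underside; open front faces its -x, left end +y. Two bays 64 mm wide, open in front, floor 10 mm up, back fence 18 mm high 32 mm behind the mill centres, divider 14 mm high; end panels 12 mm thick, 114 mm high; steel back rail 100 mm up, 31 mm behind the centres. Standing mills have 3 to 5 mm play all round
- pepper_bay (a point): centre of the empty bay (left, +y end of caddy) on its floor, where the middle of the pepper mill's foot belongs; axes as the caddy's
- salt_bay (a point): centre of the salt mill's bay (right) on its floor; axes as the caddy's
- keeper (a joint): angle of the keeper bar, a 10 mm steel rod 100 mm up, swinging level about an upright hinge at the caddy's right front corner: 0 = fully shut across both bays, 1.57 = straight out of the front. From 0.09 rad it rides over a sprung ball on the left end panel (about 8 N); below about 0.03 rad the ball drives it home and holds it, above that it springs back. It stays where left
- keeper_hinge (a point): the keeper's hinge axis at the height of the bar (axis upright); caddy's axes
- keeper_grip (a point): point on the axis of the keeper's black upright grip, a 16 mm thick sleeve at the bar's free end, 168 mm from the hinge axis, 112 to 164 mm above the table; this point is 145 mm above the table. With the bar shut it is 92 mm left of the caddy's middle and 36 mm in front of it
- coffee_saucer: saucer with spoon, 146 mm, a bystander; origin under its middle
- coffee_cup: coffee cup on that saucer, 58 mm high, a bystander
- favour: small wrapped favour packet 40 x 88 x 14 mm, a bystander
Mind the look-alikes: they are no part of the job. Leave any blue look-alike of the salt_mill alone.

How it is judged (in metres and radians):
On the way, in this order (a step that is already met when the one before it is completed fails the run):
1. the pepper mill stands upright on the cloth, clear of the caddy and let go (angle between pepper_mill's own z axis and vertical below 0.08 rad and height (world z) of pepper_mill below 0.006 m and horizontal distance between pepper_mill and pepper_bay above 0.09 m and contact force between the fingers and pepper_mill below 0.2 N), for 0.2 s.
2. the pepper mill stands in the empty bay, let go, with the keeper bar still open (horizontal distance between pepper_mill and pepper_bay below 0.01 m and z of pepper_mill in the frame of pepper_bay below 0.004 m and angle between pepper_mill's own z axis and vertical below 0.06 rad and value of joint keeper above 0.3 rad and contact force between the fingers and pepper_mill below 0.2 N), for 0.2 s.
At the end, for the whole second after the job is handed in: The keeper bar is fully shut behind its catch (under 0.012 rad), and the pepper mill and the salt mill stand at rest in their bays, foot on the floor of the bay (within 4 mm), within 10 mm of the bay's centre and upright within 0.06 rad (horizontal distance between pepper_mill and pepper_bay below 0.01 m and z of pepper_mill in the frame of pepper_bay below 0.004 m and angle between each of pepper_mill, salt_mill's own z axis and vertical below 0.06 rad and horizontal distance between salt_mill and salt_bay below 0.01 m and z of salt_mill in the frame of salt_bay below 0.004 m and value of joint keeper below 0.012 rad and linear speed of each of pepper_mill, salt_mill below 0.02 m/s); the robot touches nothing.
It fails at once if the pepper mill is dropped or forced into the caddy (over 60 N between them) (contact force between pepper_mill and caddy above 60 N).
It fails at once if the salt mill is knocked over or taken out (angle between salt_mill's own z axis and vertical above 0.3 rad or distance between salt_mill and salt_bay above 0.03 m).
It fails at once if the saucer, the coffee cup or the favour packet is moved by more than 3 cm (distance of any of coffee_saucer, coffee_cup, favour from where it was at the start of the episode above 0.03 m).
It also fails if it takes over 72 s, if anything falls off the work surface, if the arm or the gripper's body presses on something with over 40 N, if the wrist force passes 120 N, or if a joint passes its speed limit or range.

### The arm

A 6-joint arm with a two-finger parallel gripper is mounted at the origin on a cart in front of the work surface, level with it; the furniture and walls round the work are solid. World frame = base frame: x ahead of the robot, y to its left, z up, the work surface at z = 0. Lengths are in mm, angles in rad, forces in N, time in s.
With the tool pointing down it reaches from about 350 to 975 mm from the base axis. Payload 7.1 kg.
Tool frame: the origin (TCP) lies at the very end of the fingers, on their centre line; the grasp point (between the pads) lies 19 mm behind it; y points along the fingers, x is the direction in which the jaws open and shut, and the axes are right-handed (so a half turn about y gives the same grasp; the last joint's range is limited). The gripper opens to 88 mm and grips with 3 to 60 N. Pads are 20 mm wide; open, the fingers measure 115 mm over their backs; the gripper's body (75 mm by 178 mm) begins 61 mm behind the grasp point.
Start: joints at [-1.187, 0.423, 1.63, -0, 1.089, -0.019], TCP at [245.013, -574.955, 222.675] pointing down, gripper open.
Joint ranges: [-3, 3], [-0.9, 2.11], [0.09, 2.58], [-1.31, 4.45], [0.11, 2.69], [-2.54, 2.54]. Speed limits (rad/s): [2.39, 2.39, 3.01, 3.14, 3.14, 3.14].

### API

Orientations are given as a rotation vector (axis times angle).
In Python, from workcell import ctrl gives the robot as it stands. The module is installed in compiled form; this text tells all that it offers.
- The arm moves only by the tool jog_arm, never from a script. Its argument "steps" is a list of rows, each an object with "turn": the turn, a rotation vector about the world's x, y, z scaled (see below), a list of three; "dp": the shift along the world's x, y, z scaled (see below), a list of three; "claw": the opening, from 0 (shut) to 1 (fully open). In form: [{"turn": [wx, wy, wz], "dp": [x, y, z], "claw": claw}, ...]. A call has 1 to 12 rows; each row is the pose to reach, as a shift and turn from the pose measured when the call began, turning the shorter way round; what a row does not reach only later rows make up. The controller multiplies each number of a shift by 80 mm and each number of a turn by pi rad. A row lasts 1/12 s, in which the tool goes at most 41.7 mm and 7.16 degrees, less where a joint would pass 70% of its speed; a pose out of reach is approached as far as the arm can. A call with a number of a shift or a turn outside -1 to 1 is refused whole. A call with a gripper value outside its range is refused whole. The fingers move at their own pace and stop on an object; the grip force is fixed at half the most. Time passes only in rows, so rows that repeat a pose let the fingers close. It gives the time, the measured TCP pose, the force and the opening at its end, in the units of the state.
- ctrl.get_obs(): the state, without advancing time (a new reading comes with each control period).
- ctrl.get_image(name): name is "side" or "top"; returns a dict with "img" (400x640x3 uint8, red, green, blue), "range_z" (400x640 float32, mm along the optical axis (not along the pixel's ray), 0 where there is no reading), "fovy" (degrees; the focal length in pixels is half the picture's height over the tangent of half this angle, whatever the lens; pixels are square), "cx", "cy" (the principal point, pixels), "dist_coeffs" ([k1, k2, p1, p2, k3] as OpenCV has them; the pictures are not rectified), "camera_from_world" (4x4, takes a point from world to camera coordinates). Camera axes: x right, y down, z forward; pixel columns grow to the right and rows downward; lengths in mm; the calibration is good to about 2 mm. A picture is of the moment at which its call begins.
- ctrl.close_job(): hands the job in, once; it reports no verdict.
The state is a dict: "t": time; "qpos": joint angles; "qvel": joint speeds; "joint_torque": joint torques, N m; "ee_pos": TCP position; "orientation": TCP orientation; "ft_force": force on the tool from outside, world axes, zero at the start; "moment": the same for the moment, N m; "width": finger opening in mm.
Only numpy, scipy, OpenCV 4.12 (cv2) and the standard library are available. Lean on these libraries where they do the work, as an engineer would, in place of code of your own. Each camera call takes 0.05 s, during which the arm holds its last target.

## Working session

There is one attempt and no reset: what is moved stays moved. The work goes in short steps, Python scripts to look and compute and a tool call to move; the robot and the scene stay as the last step left them, time stands still between calls to the robot, and variables do not carry over. Pictures are saved under pics/ and viewed, and the job is handed in when it is done.

Besides the shell and the picture viewer there is one more tool, called after "Call:" in YAML: its name, and indented under it one key for each argument. jog_arm: Moves the arm, as the interface text tells. Its arguments: {"type":"object","properties":{"steps":{"type":"array","items":{"type":"object","properties":{"turn":{"type":"array","items":{"type":"number"}},"dp":{"type":"array","items":{"type":"number"}},"claw":{"type":"number"}}}}},"required":["steps"]}

```bash
mkdir -p pics
python3 - <<'E'
from workcell import ctrl
import cv2,numpy as np
print(ctrl.get_obs())
for n in("top","side"):
    d=ctrl.get_image(n); cv2.imwrite(f"pics/{n}0.png",d["img"][:,:,::-1])
    np.savez(f"{n}0.npz",**d)
    print(n,d["fovy"],d["cx"],d["cy"],d["dist_coeffs"],np.round(d["camera_from_world"],4).tolist())
E
```

```text
{'t': 0.0, 'qpos': array([-1.18698452e+00,  4.23818988e-01,  1.63071011e+00,  3.04107208e-05,
        1.08858161e+00, -1.90155727e-02]), 'qvel': array([ 0.00086822,  0.0005164 , -0.00177901,  0.00086855,  0.00082086,
       -0.00097253]), 'joint_torque': array([-2.95165293e-03, -5.44639564e+01, -2.73664588e+01,  6.43092510e-02,
        2.29098822e-02, -1.55865500e-04]), 'ee_pos': array([ 244.82429018, -574.44015245,  221.90743536]), 'orientation': array([-1.37235294,  0.90846868, -0.90643595]), 'ft_force': array([ 1.1732912 , -0.02031469, -0.49137405]), 'moment': array([-0.00747433, -0.02811227, -0.0187936 ]), 'width': 87.90113821135253}
top 44.38220664077791 319.89696965174426 199.45203748363375 [-0.103049  0.        0.        0.        0.      ] [[-0.0044, -0.9992, -0.0398, 20.9642], [-0.984, 0.0114, -0.178, 633.1077], [0.1783, 0.0384, -0.9832, 1292.7373], [0.0, 0.0, 0.0, 1.0]]
side 50.56039985721991 320.98946978230407 197.62841195213264 [-0.11585528  0.          0.          0.          0.        ] [[-0.8891, 0.4576, -0.0095, 553.076], [0.4045, 0.7759, -0.4841, -214.2417], [-0.2141, -0.4343, -0.875, 1372.0584], [0.0, 0.0, 0.0, 1.0]]
```

View pics/top0.png

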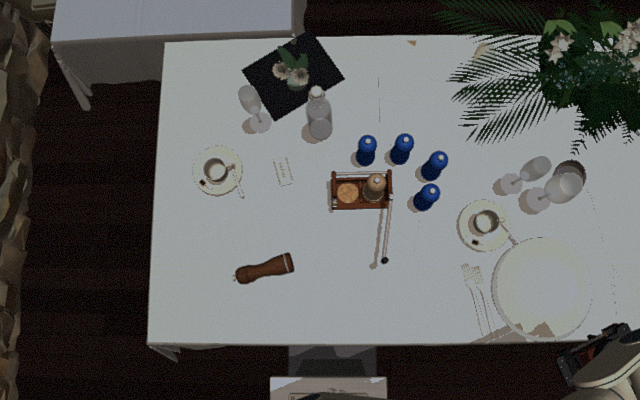

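View pics/side0.png

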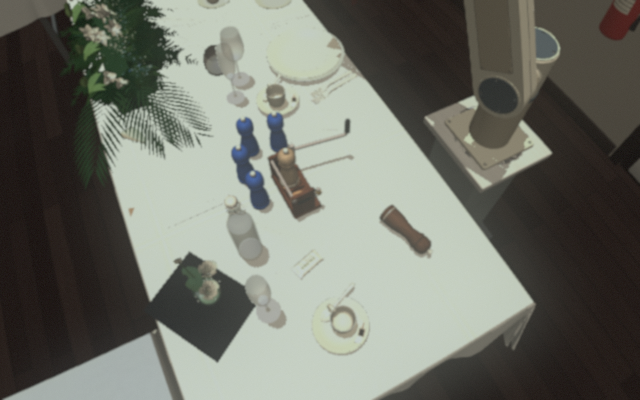

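```bash
cat > h.py <<'E'
import numpy as np,cv2
def K(d):
    f=200/np.tan(np.radians(float(d["fovy"]))/2)
    return np.array([[f,0,float(d["cx"])],[0,f,float(d["cy"])],[0,0,1]])
def rays(d,uv):
    T=np.array(d["camera_from_world"]);R=T[:3,:3];t=T[:3,3]
    n=cv2.undistortPoints(np.array(uv,float).reshape(-1,1,2),K(d),np.array(d["dist_coeffs"])).reshape(-1,2)
    return -R.T@t, np.c_[n,np.ones(len(n))]@R
def plane(d,uv,z):
    o,r=rays(d,uv); return o+r*((z-o[2])/r[:,2])[:,None]
def proj(d,P):
    T=np.array(d["camera_from_world"])
    return cv2.projectPoints(np.array(P,float).reshape(-1,1,3),cv2.Rodrigues(T[:3,:3])[0],T[:3,3],K(d),np.array(d["dist_coeffs"]))[0].reshape(-1,2)
def tri(d1,uv1,d2,uv2):
    o1,r1=rays(d1,[uv1]);o2,r2=rays(d2,[uv2]);r1=r1[0];r2=r2[0]
    s=np.linalg.lstsq(np.c_[r1,-r2],o2-o1,rcond=None)[0]
    a=o1+r1*s[0];b=o2+r2*s[1]; return (a+b)/2,np.linalg.norm(a-b)
def pts(d):
    """world points of each pixel from range"""
    h,w=400,640
    u,v=np.meshgrid(np.arange(w),np.arange(h))
    o,r=rays(d,np.c_[u.ravel(),v.ravel()])
    return (o+r*np.array(d["range_z"]).reshape(-1,1)).reshape(h,w,3)
def crop(d,x0,y0,x1,y1,s,fn):
    cv2.imwrite(fn,cv2.resize(np.ascontiguousarray(d["img"][y0:y1,x0:x1,::-1]),None,fx=s,fy=s,interpolation=cv2.INTER_CUBIC))
E
python3 - <<'E'
from h import *
t=np.load("top0.npz");s=np.load("side0.npz")
crop(t,220,140,420,290,4,"pics/tc.png")
crop(s,260,100,460,270,4,"pics/sc.png")
P=pts(t);img=t["img"].astype(int)
v=np.isfinite(P[...,2])&(t["range_z"]>0)
# table height check & mill mask
m=v&(P[...,2]>8)&(P[...,2]<80);m[:240]=0;m[300:]=0;m[:,:220]=0;m[:,310:]=0
q=P[m];print(len(q),np.median(P[300:320,200:300,2]),q[:,2].max())
xy=q[:,:2];c=xy.mean(0);w,V=np.linalg.eigh(np.cov(xy.T));a=V[:,1];a=a if a[1]>0 else -a
l=(xy-c)@a;n=(xy-c)@np.array([-a[1],a[0]])
print(c,a,l.min(),l.max())
for k in range(-95,96,10):
    b=(l>k)&(l<=k+10)
    if b.any(): print(k,n[b].min().round(),n[b].max().round(),q[b,2].max().round())
E
```

```text
1033 0.900220178876566 59.11588929262052
[444.12833461 168.41420232] [-0.2424199   0.97017143] -122.13221623548769 132.13215285880818
-95 -58.0 89.0 10.0
-85 -61.0 99.0 11.0
-75 -50.0 98.0 58.0
-65 -40.0 24.0 59.0
-55 -36.0 25.0 59.0
-45 -29.0 71.0 59.0
-35 -66.0 24.0 58.0
-25 -78.0 22.0 54.0
-15 -23.0 20.0 54.0
-5 -20.0 28.0 49.0
5 -46.0 70.0 51.0
15 -18.0 62.0 49.0
25 -21.0 20.0 50.0
35 -23.0 49.0 55.0
45 -55.0 24.0 58.0
55 -92.0 49.0 54.0
65 -23.0 22.0 52.0
75 -45.0 16.0 50.0
85 -101.0 5.0 35.0
95 -83.0 3.0 34.0
```

View pics/tc.png

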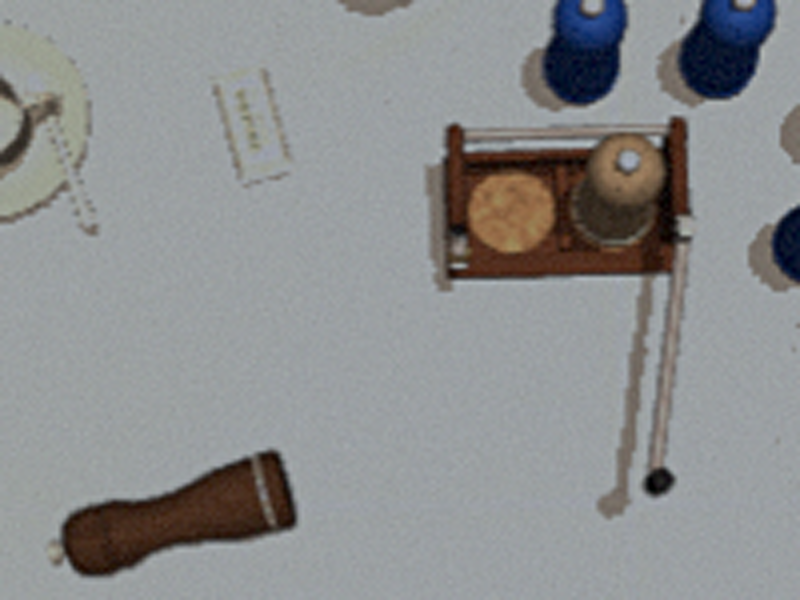

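View pics/sc.png

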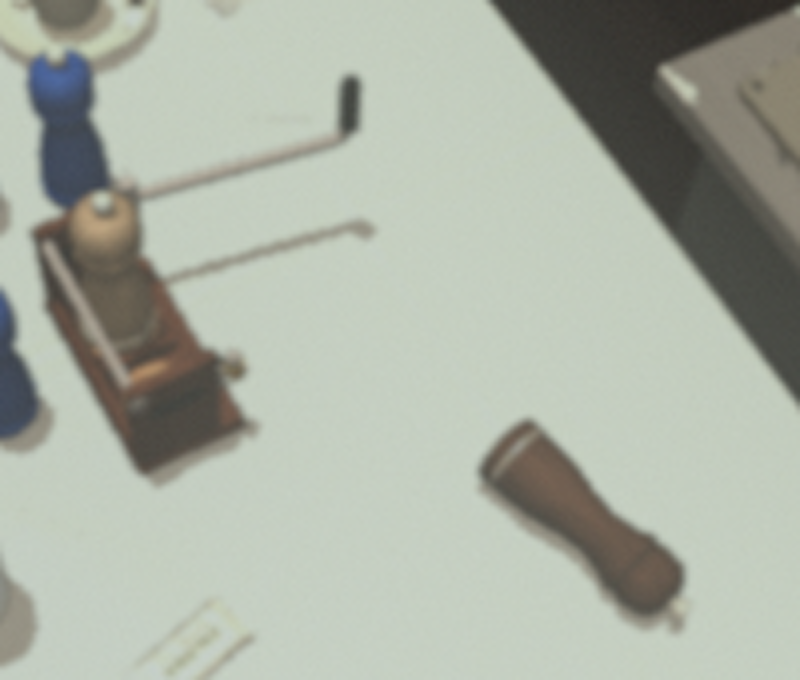

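Run:
```python
from h import *
t=np.load("top0.npz");s=np.load("side0.npz")
def millmask(d,x0,y0,x1,y1):
    g=d["img"].astype(int);m=(g.max(2)<115)&(g[...,0]-g[...,2]>15)
    k=np.zeros_like(m);k[y0:y1,x0:x1]=m[y0:y1,x0:x1]
    n,l,st,c=cv2.connectedComponentsWithStats(k.astype(np.uint8));i=1+st[1:,4].argmax();return l==i
for nm,d,b in(("top",t,(225,245,305,295)),("side",s,(370,195,445,260))):
    m=millmask(d,*b);v,u=np.nonzero(m);print(nm,m.sum(),u.min(),u.max(),v.min(),v.max())
    p=plane(d,np.c_[u,v],27)[:,:2];c=p.mean(0);w,V=np.linalg.eigh(np.cov(p.T));a=V[:,1];a*=np.sign(a[1])
    l=(p-c)@a;n=(p-c)@np.array([-a[1],a[0]])
    print(c,a,l.min(),l.max(),"foot",c+a*l.min(),"crownend",c+a*l.max())
    mids=[(k,(np.percentile(n[abs(l-k)<5],3)+np.percentile(n[abs(l-k)<5],97))/2,np.ptp(n[abs(l-k)<5])) for k in range(-70,75,15)]
    print(np.round(mids,1).tolist())
    if nm=="top": F=lambda x:np.array(x)/4+[220,140]
# caddy points from top crop
print("cork z10",plane(t,F([[511,212]]),10))
print("panel tops z114",plane(t,F([[455,128],[452,277],[678,121],[672,270]]),114))
print("rail z100",plane(t,F([[468,132],[670,131]]),100))
print("hinge z105",plane(t,F([[685,228]]),108),"gripcap z164",plane(t,F([[658,481]]),164))
print("salt nut z172",plane(t,F([[628,160]]),172), "salt foot")
F=lambda x:np.array(x)/4+[260,100]
print("side: gripcap",plane(s,F([[350,80]]),164),"nut",plane(s,F([[102,203]]),172),"cork",plane(s,F([[155,373]]),10))
print("tri grip",tri(t,np.array([658,481])/4+[220,140],s,np.array([350,82])/4+[260,100]))
```

```text
top 832 236 292 253 282
[445.42456431 170.70683765] [-0.26337606  0.96469324] -75.39110010696402 82.44472474471033 foot [465.28077558  97.97755298] crownend [423.71059713 250.24070633]
[[-70.0, 0.2, 50.9], [-55.0, -0.4, 49.0], [-40.0, 0.3, 50.2], [-25.0, -0.3, 44.9], [-10.0, -0.3, 37.6], [5.0, 0.1, 32.3], [20.0, -0.2, 31.6], [35.0, 1.1, 39.6], [50.0, -0.6, 42.2], [65.0, -0.4, 42.3]]
side 583 385 429 209 250
[441.45427865 180.8419918 ] [-0.24719569  0.96896558] -71.24266612872697 69.54958207455215 foot [459.06515836 111.81030058] crownend [424.26192201 248.23314285]
[[-70.0, 1.3, 42.0], [-55.0, 0.2, 42.0], [-40.0, -0.0, 41.6], [-25.0, 0.5, 35.0], [-10.0, 0.1, 30.5], [5.0, -1.4, 28.2], [20.0, 0.2, 30.4], [35.0, 0.5, 36.8], [50.0, 0.4, 40.9], [65.0, -0.5, 34.1]]
cork z10 [[659.59707439 -61.85269846  10.        ]]
panel tops z114 [[ 696.75721821  -23.53199396  114.        ]
 [ 596.43924397  -20.6054004   114.        ]
 [ 699.61433177 -171.63410443  114.        ]
 [ 599.47166727 -164.6769129   114.        ]]
rail z100 [[ 697.2286399   -32.1031693   100.        ]
 [ 696.17231405 -167.55419831  100.        ]]
hinge z105 [[ 628.43675103 -174.67335216  108.        ]] gripcap z164 [[ 459.33001812 -147.38756363  164.        ]]
salt nut z172 [[ 660.6900492  -133.12287706  172.        ]] salt foot
side: gripcap [[ 461.26671193 -145.09695352  164.        ]] nut [[ 663.24792681 -124.45818138  172.        ]] cork [[656.66468778 -76.75153722  10.        ]]
tri grip (array([ 459.5644377 , -147.86462819,  157.87306936]), np.float64(0.2587977308756155))
```

```bash
cat > kin.py <<'E'
import numpy as np
from scipy.spatial.transform import Rotation as Ro
def Rw(q,sg=(1,1,1,1,1,1)):
    return (Ro.from_euler('z',q[0])*Ro.from_euler('y',q[1]+q[2])*Ro.from_euler('z',q[3])*Ro.from_euler('y',q[4])*Ro.from_euler('z',q[5])).as_matrix()
E
python3 - <<'E'
from kin import *
q=[-1.18698452e+00,  4.23818988e-01,  1.63071011e+00,  0, 1.08858161e+00, -1.90155727e-02]
R=Ro.from_rotvec([-1.37235294,  0.90846868, -0.90643595]).as_matrix()
print(R.round(3));print(Rw(q).round(3)); print((Rw(q).T@R).round(3))
E
```

```text
[[ 0.392 -0.001  0.92 ]
 [-0.92   0.001  0.392]
 [-0.002 -1.     0.   ]]
[[-0.392  0.92  -0.001]
 [ 0.92   0.392  0.001]
 [ 0.002  0.    -1.   ]]
[[-1. -0. -0.]
 [-0.  0.  1.]
 [-0.  1. -0.]]
```

Call:
jog_arm:
  steps:
    - {"dp": [0.5,1,1],"turn": [0,0,0.06],"claw": 1}
    - {"dp": [0.5,1,1],"turn": [0,0,0.06],"claw": 1}
    - {"dp": [0.5,1,1],"turn": [0,0,0.06],"claw": 1}
    - {"dp": [0.5,1,1],"turn": [0,0,0.06],"claw": 1}

```text
t: 0.43
ee_pos: [287.3, -493.0, 306.5]
orientation: [-1.435, 0.759, -0.765]
ft_force: [-0.4, -0.0, 0.8]
width: 87.9
```

Call:
jog_arm:
  steps:
    - {"dp": [0.6,1,0.2],"turn": [0,0,0.06],"claw": 1}
    - {"dp": [0.6,1,0.2],"turn": [0,0,0.06],"claw": 1}
    - {"dp": [0.6,1,0.2],"turn": [0,0,0.06],"claw": 1}

```text
t: 0.68
ee_pos: [336.5, -410.2, 322.8]
orientation: [-1.482, 0.609, -0.617]
ft_force: [0.2, 0.4, 0.8]
width: 87.6
```

Call:
jog_arm:
  steps:
    - {"dp": [0.5,1,0],"turn": [0,0,0.06],"claw": 1}
    - {"dp": [0.5,1,0],"turn": [0,0,0.06],"claw": 1}
    - {"dp": [0.5,1,0],"turn": [0,0,0.06],"claw": 1}

```text
t: 0.93
ee_pos: [377.5, -326.4, 322.1]
orientation: [-1.518, 0.459, -0.465]
ft_force: [0.2, -0.2, 0.3]
width: 87.9
```

Call:
jog_arm:
  steps:
    - {"dp": [0.2,1,0],"turn": [0,0,0.06],"claw": 1}
    - {"dp": [0.2,1,0],"turn": [0,0,0.06],"claw": 1}
    - {"dp": [0.2,1,0],"turn": [0,0,0.06],"claw": 1}

```text
t: 1.18
ee_pos: [393.5, -242.0, 321.2]
orientation: [-1.543, 0.309, -0.311]
ft_force: [-1.2, 0.4, -0.6]
width: 87.8
```

Call:
jog_arm:
  steps:
    - {"dp": [0.2,1,0],"turn": [0,0,0.06],"claw": 1}
    - {"dp": [0.2,1,0],"turn": [0,0,0.06],"claw": 1}
    - {"dp": [0.2,1,0],"turn": [0,0,0.06],"claw": 1}

```text
t: 1.43
ee_pos: [409.7, -158.2, 320.5]
orientation: [-1.558, 0.158, -0.158]
ft_force: [-0.5, 0.0, 0.5]
width: 88.1
```

Call:
jog_arm:
  steps:
    - {"dp": [0.2,1,0],"turn": [0,0,0.06],"claw": 1}
    - {"dp": [0.2,1,0],"turn": [0,0,0.06],"claw": 1}
    - {"dp": [0.2,1,0],"turn": [0,0,0.06],"claw": 1}

```text
t: 1.68
ee_pos: [426.4, -74.5, 320.1]
orientation: [-1.562, 0.007, -0.005]
ft_force: [0.0, 0.2, -0.6]
width: 87.8
```

Call:
jog_arm:
  steps:
    - {"dp": [0,1,0],"turn": [0,0,0.06],"claw": 1}
    - {"dp": [0,1,0],"turn": [0,0,0.06],"claw": 1}
    - {"dp": [0,1,0],"turn": [0,0,0.06],"claw": 1}

```text
t: 1.93
ee_pos: [426.5, 9.5, 319.6]
orientation: [-1.556, -0.145, 0.149]
ft_force: [-0.2, -0.2, 0.7]
width: 87.9
```

Call:
jog_arm:
  steps:
    - {"dp": [0,1,0],"turn": [0,0,0.03],"claw": 1}
    - {"dp": [0,1,0],"turn": [0,0,0.03],"claw": 1}
    - {"dp": [0,1,0],"turn": [0,0,0.03],"claw": 1}

```text
t: 2.18
ee_pos: [426.9, 93.3, 319.4]
orientation: [-1.548, -0.22, 0.224]
ft_force: [-0.3, -1.5, 0.3]
width: 87.9
```

Run:
```python
from kin import *
from workcell import ctrl
o=ctrl.get_obs();R=Ro.from_rotvec(o["orientation"]).as_matrix()
M=np.array([[-1,0,0],[0,0,1],[0,1,0]])
print(o["t"],o["ee_pos"],o["qpos"].round(3));print(R.round(3));print((Rw(o["qpos"])@M).round(3))
```

```text
2.1833 [426.91895437  93.28214918 319.40595177] [ 0.18   0.022  1.916  0.012  1.206 -0.108]
[[ 0.96  -0.004 -0.28 ]
 [ 0.28   0.011  0.96 ]
 [-0.001 -1.     0.011]]
[[ 0.96  -0.004 -0.28 ]
 [ 0.28   0.011  0.96 ]
 [-0.001 -1.     0.011]]
```

Call:
jog_arm:
  steps:
    - {"dp": [0,1,0],"turn": [-0.12,-0.035,-0.007],"claw": 1}
    - {"dp": [0,1,0],"turn": [-0.12,-0.035,-0.007],"claw": 1}
    - {"dp": [0,1,0],"turn": [-0.12,-0.035,-0.007],"claw": 1}
    - {"dp": [0,1,0],"turn": [-0.12,-0.035,-0.007],"claw": 1}

```text
t: 2.52
ee_pos: [428.4, 175.6, 319.4]
orientation: [-1.944, -0.261, 0.166]
ft_force: [-0.1, -0.1, -0.3]
width: 87.8
```

Call:
jog_arm:
  steps:
    - {"dp": [-0.1,1,-0.7],"turn": [-0.12,-0.033,0],"claw": 1}
    - {"dp": [-0.1,1,-0.7],"turn": [-0.12,-0.033,0],"claw": 1}
    - {"dp": [-0.1,1,-0.7],"turn": [-0.12,-0.033,0],"claw": 1}
    - {"dp": [-0.1,1,-0.7],"turn": [-0.12,-0.033,0],"claw": 1}
    - {"dp": [-0.1,1,-0.7],"turn": [-0.12,-0.033,0],"claw": 1}

```text
t: 2.93
ee_pos: [420.2, 255.9, 260.3]
orientation: [-2.335, -0.315, 0.127]
ft_force: [0.2, -0.1, -0.5]
width: 87.9
```

```bash
cat >> kin.py <<'E'
M=np.array([[-1,0,0],[0,0,1],[0,1,0]])
def st():
    from workcell import ctrl
    o=ctrl.get_obs();R=Ro.from_rotvec(o["orientation"]).as_matrix()
    print("t",o["t"],"p",o["ee_pos"].round(1),"q",o["qpos"].round(3),"w",round(o["width"],1),"f",o["ft_force"].round(1))
    print("jaw",R[:,0].round(3),"d",R[:,1].round(3)); return o,R
def delta(p,jaw,d):
    "deltas in controller units to reach TCP p with jaw and approach dirs"
    o,R=st();d=np.array(d,float);d/=np.linalg.norm(d);j=np.array(jaw,float);j-=d*(j@d);j/=np.linalg.norm(j)
    T=np.c_[j,d,np.cross(j,d)]
    w=Ro.from_matrix(T@R.T).as_rotvec()
    print("dp",((np.array(p)-o["ee_pos"])/80).round(3),"turn",(w/np.pi).round(4),"deg",np.degrees(np.linalg.norm(w)).round(1))
E
python3 - <<'E'
from kin import *
a=np.array([-.258,.966,0]);z=np.array([0,0,1]);th=np.radians(45);d=-np.sin(th)*a-np.cos(th)*z
delta(np.array([436.5,205,15.7])-d*120,[.966,.258,0],d)
print(np.array([436.5,205,15.7])-d*120)
E
```

```text
t 2.9333 p [420.2 255.9 260.3] q [ 0.89   0.437  1.748 -0.612  1.497  0.845] w 87.9 f [ 0.2 -0.1 -0.5]
jaw [0.965 0.264 0.003] d [ 0.188 -0.679 -0.71 ]
dp [-0.07   0.389 -1.997] turn [-0.0014  0.0007 -0.0019] deg 0.4
[414.60797405 286.96781808 100.55281374]
```

```bash
cat > fit.py <<'E'
from kin import *
from scipy.optimize import least_squares
D=[([-1.18698,.423819,1.63071,0,1.08858,-.01902],[244.82,-574.44,221.9]),([0.18,0.022,1.916,0.012,1.206,-0.108],[426.92,93.28,319.4]),([0.89,0.437,1.748,-0.612,1.497,0.845],[420.2,255.9,260.3])]
def fk(q,L):
    e,L1,L2,h,Lt=L
    c,s=np.cos(q[0]),np.sin(q[0]);u=np.array([c,s,0]);z=np.array([0,0,1.])
    return u*(e+L1*np.sin(q[1])+L2*np.sin(q[1]+q[2]))+z*(h+L1*np.cos(q[1])+L2*np.cos(q[1]+q[2]))+Lt*(Rw(q)@M)[:,1]
r=least_squares(lambda L:np.ravel([fk(q,L)-p for q,p in D]),[0,425,390,300,250]);L=r.x
lo=np.array([-3,-.9,.09,-1.31,.11,-2.54]);hi=np.array([3,2.11,2.58,4.45,2.69,2.54])
def ik(p,jaw,d,q0):
    d=np.array(d,float);d/=np.linalg.norm(d);j=np.array(jaw,float);j-=d*(j@d);j/=np.linalg.norm(j)
    T=np.c_[j,d,np.cross(j,d)]
    f=lambda q:np.r_[(fk(q,L)-p)/100,(Ro.from_matrix(T@(Rw(q)@M).T)).as_rotvec()]
    s=least_squares(f,np.clip(q0,lo+1e-3,hi-1e-3),bounds=(lo,hi));return s.x,np.linalg.norm(s.fun)
if __name__=="__main__":
    print(L.round(1),r.fun.round(1))
    a=np.array([-.258,.966,0]);z=np.array([0,0,1.]);n=[.966,.258,0]
    q=np.array(D[2][0])
    for back in(120,60,0):
        th=np.radians(45);d=-np.sin(th)*a-np.cos(th)*z
        q,e=ik(np.array([436.5,205,15.7])-d*back,n,d,q);print("grasp",back,q.round(2),round(e,4))
    for k in range(0,100,15):
        th=np.radians(45-k);d=-np.sin(th)*a-np.cos(th)*z
        G=np.array([433.5,216,27+ 125*np.sin(np.radians(k))*1.0])
        q,e=ik(G+19*d,n,d,q);print(k,q.round(2),round(e,4))
E
python3 fit.py
```

```text
[ -8.  520.7 465.3 266.3 299.9] [-13.5   1.7   2.7   2.5 -11.7   0.5   8.9   0.9  -3.2]
grasp 120 [ 0.94  0.67  1.79 -0.61  1.3   1.04] 0.0
grasp 60 [ 0.88  0.71  1.86 -0.67  1.19  1.08] 0.0
grasp 0 [ 0.82  0.76  1.91 -0.74  1.09  1.13] 0.0
0 [ 0.82  0.76  1.92 -0.75  1.08  1.13] 0.0
15 [ 0.72  0.6   1.99 -0.6   0.91  0.93] 0.0
30 [ 0.6   0.46  2.03 -0.36  0.77  0.62] 0.0
45 [ 0.46  0.38  2.06 -0.    0.7   0.2 ] 0.0
60 [ 0.31  0.35  2.08  0.39  0.75 -0.24] 0.0
75 [ 0.17  0.37  2.08  0.71  0.87 -0.61] 0.0
90 [ 0.05  0.46  2.08  0.92  1.05 -0.88] 0.0
```

Call:
jog_arm:
  steps:
    - {"dp": [-0.07,0.39,-1],"turn": [0,0,0],"claw": 1}
    - {"dp": [-0.07,0.39,-1],"turn": [0,0,0],"claw": 1}
    - {"dp": [-0.07,0.39,-1],"turn": [0,0,0],"claw": 1}

```text
t: 3.18
ee_pos: [414.3, 285.4, 176.6]
orientation: [-2.335, -0.31, 0.131]
ft_force: [-0.1, -1.5, 0.9]
width: 87.9
```

Call:
jog_arm:
  steps:
    - {"dp": [0,0,-1],"turn": [-0.0015,0.0007,-0.002],"claw": 1}
    - {"dp": [0,0,-1],"turn": [-0.0015,0.0007,-0.002],"claw": 1}
    - {"dp": [0,0,-1],"turn": [-0.0015,0.0007,-0.002],"claw": 1}

```text
t: 3.43
ee_pos: [413.2, 281.3, 92.8]
orientation: [-2.345, -0.295, 0.138]
ft_force: [-1.3, -0.9, 0.5]
width: 87.5
```

Run:
```python
from kin import *
from h import *
from workcell import ctrl
a=np.array([-.258,.966,0]);z=np.array([0,0,1]);th=np.radians(45);d=-np.sin(th)*a-np.cos(th)*z
delta(np.array([436.5,205,15.7]),[.966,.258,0],d)
for n,b in(("top",(200,200,360,320)),("side",(340,160,480,270))):
    t=ctrl.get_image(n);crop(t,*b,4,f"pics/{n}1.png")
```

```text
t 3.4333 p [413.2 281.3  92.8] q [ 0.922  0.714  1.752 -0.611  1.296  1.024] w 87.5 f [-1.3 -0.9  0.5]
jaw [ 0.968  0.252 -0.012] d [ 0.171 -0.689 -0.705]
dp [ 0.291 -0.954 -0.964] turn [ 0.002  -0.0033  0.0019] deg 0.8
```

View pics/top1.png

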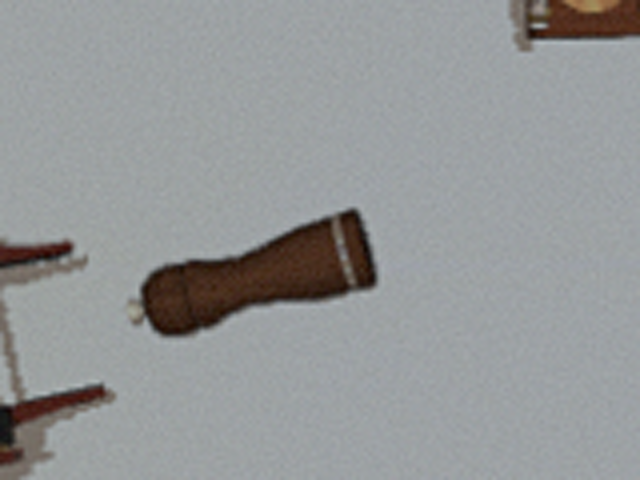

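View pics/side1.png

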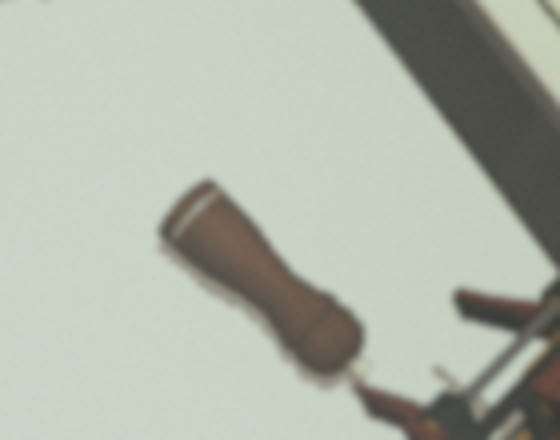

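The dark mill (top crop: crown at 175,300, nut at 135,312) is lined up between the two fingertips (72,247 and 105,388). I am going in.

Call:
jog_arm:
  steps:
    - {"dp": [0.15,-0.5,-0.5],"turn": [0.001,-0.0015,0.001],"claw": 1}
    - {"dp": [0.22,-0.72,-0.72],"turn": [0.002,-0.003,0.002],"claw": 1}
    - {"dp": [0.29,-0.95,-0.95],"turn": [0.002,-0.003,0.002],"claw": 1}
    - {"dp": [0.29,-0.95,-0.95],"turn": [0.002,-0.003,0.002],"claw": 1}

```text
t: 3.87
ee_pos: [438.9, 204.1, 23.8]
orientation: [-2.338, -0.306, 0.121]
ft_force: [-0.7, -1.4, 0.2]
width: 88.0
```

Run:
```python
from kin import *
from h import *
from workcell import ctrl
a=np.array([-.258,.966,0]);z=np.array([0,0,1]);th=np.radians(45);d=-np.sin(th)*a-np.cos(th)*z
delta(np.array([436.5,205,15.7]),[.966,.258,0],d)
for n,b in(("top",(200,200,360,320)),):
    t=ctrl.get_image(n);crop(t,*b,4,f"pics/{n}2.png")
```

```text
t 3.8667 p [438.9 204.1  23.8] q [ 0.806  0.795  1.852 -0.744  1.104  1.105] w 88.0 f [-0.7 -1.4  0.2]
jaw [0.967 0.256 0.005] d [ 0.184 -0.682 -0.708]
dp [-0.031  0.011 -0.101] turn [-0.0008  0.0013  0.0007] deg 0.3
```

View pics/top2.png

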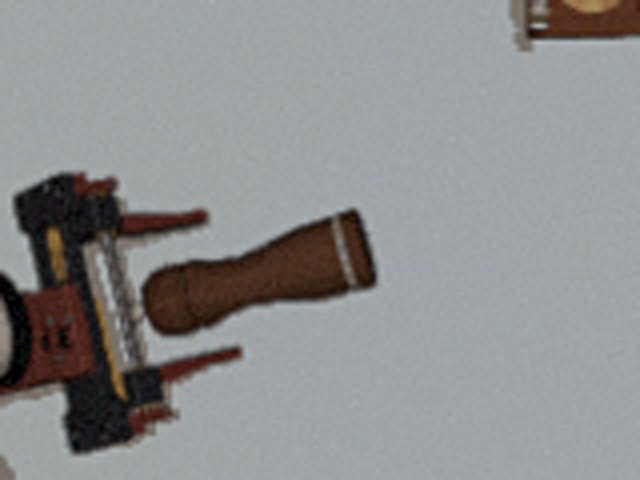

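Call:
jog_arm:
  steps:
    - {"dp": [-0.03,0,-0.1],"turn": [0,0,0],"claw": 1}
    - {"dp": [-0.03,0,-0.1],"turn": [0,0,0],"claw": 1}
    - {"dp": [-0.03,0,-0.1],"turn": [0,0,0],"claw": 0}
    - {"dp": [-0.03,0,-0.1],"turn": [0,0,0],"claw": 0}
    - {"dp": [-0.03,0,-0.1],"turn": [0,0,0],"claw": 0}
    - {"dp": [-0.03,0,-0.1],"turn": [0,0,0],"claw": 0}
    - {"dp": [-0.03,0,-0.1],"turn": [0,0,0],"claw": 0}
    - {"dp": [-0.03,0,-0.1],"turn": [0,0,0],"claw": 0}
    - {"dp": [-0.03,0,-0.1],"turn": [0,0,0],"claw": 0}
    - {"dp": [-0.03,0,-0.1],"turn": [0,0,0],"claw": 0}

```text
t: 4.75
ee_pos: [437.0, 206.4, 16.8]
orientation: [-2.336, -0.308, 0.119]
ft_force: [-1.0, 0.8, 2.0]
width: 49.2
```

Call:
jog_arm:
  steps:
    - {"dp": [0,0,0.3],"turn": [0,0,0],"claw": 0}
    - {"dp": [0,0,0.6],"turn": [0,0,0],"claw": 0}
    - {"dp": [0,0,1],"turn": [0,0,0],"claw": 0}
    - {"dp": [0,0,1],"turn": [0,0,0],"claw": 0}

```text
t: 5.08
ee_pos: [438.6, 207.8, 100.5]
orientation: [-2.333, -0.31, 0.113]
ft_force: [1.5, 0.7, -2.2]
width: 48.9
```

Call:
jog_arm:
  steps:
    - {"dp": [0,0,0.3],"turn": [0.03,0.008,0],"claw": 0}
    - {"dp": [0,0,0.6],"turn": [0.06,0.016,0],"claw": 0}
    - {"dp": [0,0,0.9],"turn": [0.09,0.024,0],"claw": 0}
    - {"dp": [0,0,0.9],"turn": [0.12,0.032,0],"claw": 0}
    - {"dp": [0,0,0.9],"turn": [0.15,0.04,0],"claw": 0}
    - {"dp": [0,0,0.9],"turn": [0.18,0.048,0],"claw": 0}
    - {"dp": [0,0,0.9],"turn": [0.21,0.056,0],"claw": 0}
    - {"dp": [0,0,0.9],"turn": [0.24,0.064,0],"claw": 0}
    - {"dp": [0,0,0.9],"turn": [0.24,0.064,0],"claw": 0}

```text
t: 5.83
ee_pos: [438.7, 205.8, 172.2]
orientation: [-1.558, -0.2, 0.189]
ft_force: [-0.2, -0.7, -1.7]
width: 49.2
```

Run:
```python
from kin import *
from h import *
from workcell import ctrl
st()
for n in("top","side"):
    t=ctrl.get_image(n);crop(t,200,150,480,350,2.8,f"pics/{n}3.png")
```

```text
t 5.8333 p [438.7 205.8 172.2] q [0.413 0.288 1.98  0.003 0.867 0.163] w 49.2 f [-0.2 -0.7 -1.7]
jaw [0.969 0.245 0.007] d [ 0.006  0.005 -1.   ]
```

View pics/top3.png

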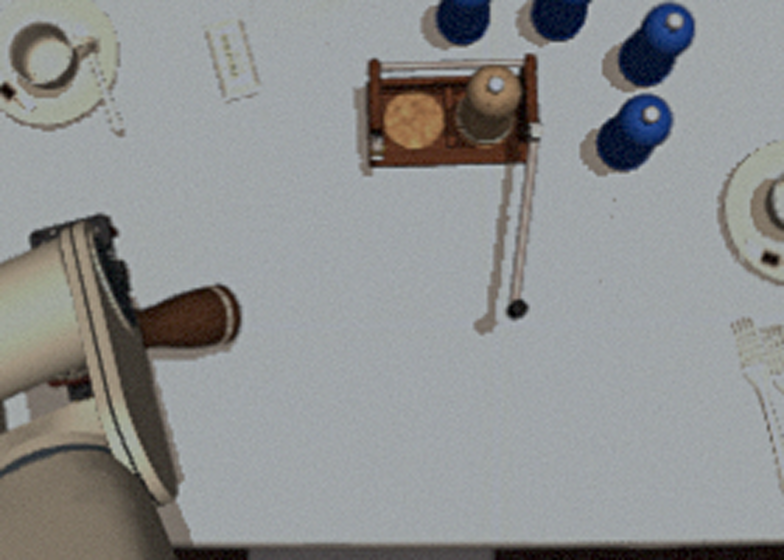

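View pics/side3.png

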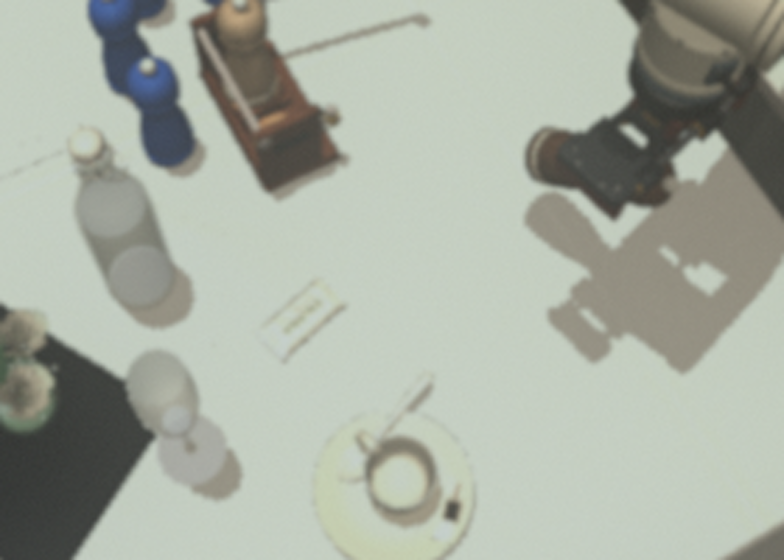

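Call:
jog_arm:
  steps:
    - {"dp": [0,0,0],"turn": [0.03,0.008,0],"claw": 0}
    - {"dp": [0,0,0],"turn": [0.06,0.016,0],"claw": 0}
    - {"dp": [0,0,0],"turn": [0.09,0.024,0],"claw": 0}
    - {"dp": [0,0,0],"turn": [0.12,0.032,0],"claw": 0}
    - {"dp": [0,0,0],"turn": [0.15,0.04,0],"claw": 0}
    - {"dp": [0,0,0],"turn": [0.18,0.048,0],"claw": 0}
    - {"dp": [0,0,0],"turn": [0.21,0.056,0],"claw": 0}
    - {"dp": [0,0,0],"turn": [0.24,0.064,0],"claw": 0}
    - {"dp": [0,0,0],"turn": [0.24,0.064,0],"claw": 0}
    - {"dp": [0,0,0],"turn": [0.24,0.064,0],"claw": 0}

```text
t: 6.77
ee_pos: [437.7, 206.2, 170.2]
orientation: [-0.793, -0.089, 0.239]
ft_force: [-1.3, 0.5, -2.0]
width: 49.2
```

Run:
```python
from kin import *
from h import *
from workcell import ctrl
st()
for n in("top","side"):
    t=ctrl.get_image(n);np.savez(n+"4.npz",**t);crop(t,200,150,480,350,2.8,f"pics/{n}4.png")
```

```text
t 6.7667 p [437.7 206.2 170.2] q [-0.031  0.458  2.005  0.838  1.125 -0.827] w 49.2 f [-1.3  0.5 -2. ]
jaw [ 0.969  0.245 -0.01 ] d [-0.179  0.676 -0.715]
```

View pics/top4.png

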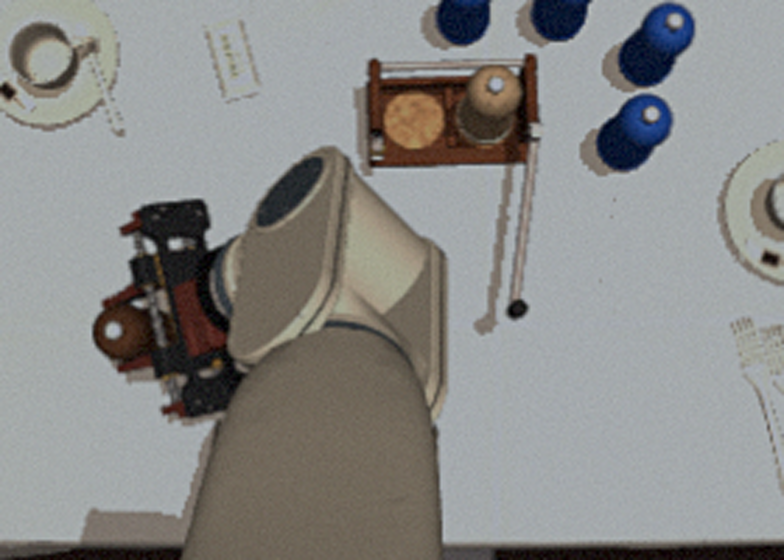

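View pics/side4.png

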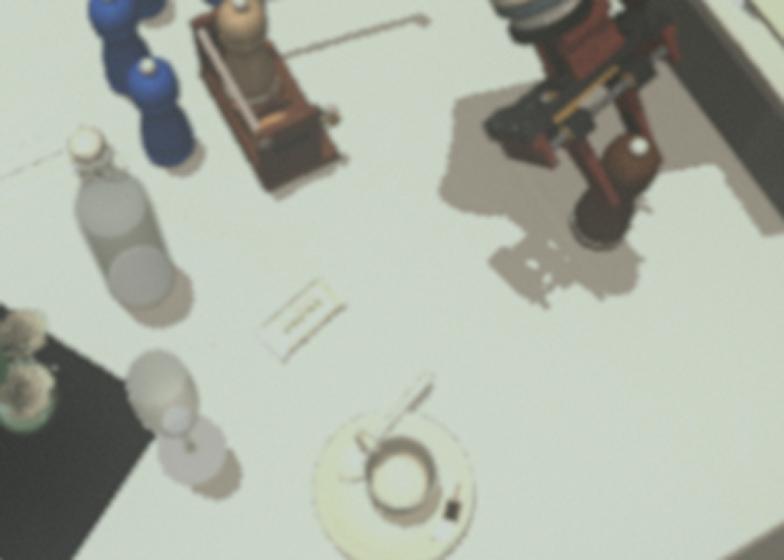

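Run:
```python
from h import *
t=np.load("top4.npz");s=np.load("side4.npz")
p,e=tri(t,np.array([114,330])/2.8+[200,150],s,np.array([639,146])/2.8+[200,150]);print("nut",p,e)
crop(s,380,185,450,255,10,"pics/s4c.png")
G=np.array([441.1,193.4,183.8]);f=lambda x:(x-[380,185])*10
print(f(proj(s,[G+[0,0,51],G-[0,0,123],G-[0,0,123]+[0,28,0],G-[0,0,123]+[0,-28,0],G-[0,0,123]+[28,0,0]])))
```

```text
nut [438.84407801 199.80916349 223.06852209] 3.823053776203732
[[461.39935169 128.76350489]
 [328.15664934 439.30986829]
 [384.7632088  523.28043861]
 [272.50517902 356.89827636]
 [241.32581927 483.27822364]]
```

View pics/s4c.png

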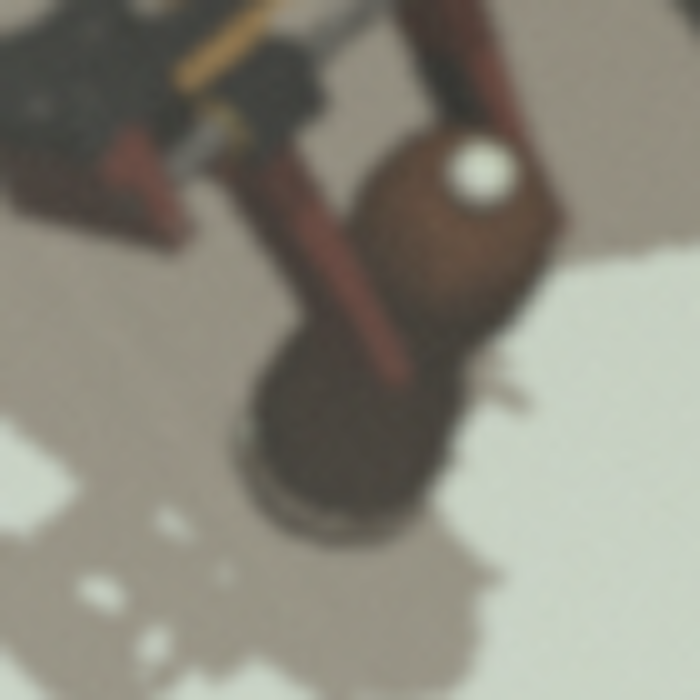

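Call:
jog_arm:
  steps:
    - {"dp": [0,0,-0.2],"turn": [0,0,0],"claw": 0}
    - {"dp": [0,0,-0.4],"turn": [0,0,0],"claw": 0}
    - {"dp": [0,0,-0.6],"turn": [0,0,0],"claw": 0}
    - {"dp": [0,0,-0.65],"turn": [0,0,0],"claw": 0}
    - {"dp": [0,0,-0.65],"turn": [0,0,0],"claw": 0}

```text
t: 7.28
ee_pos: [437.2, 207.8, 119.3]
orientation: [-0.794, -0.093, 0.241]
ft_force: [-0.2, -0.6, -2.4]
width: 49.4
```

Call:
jog_arm:
  steps:
    - {"dp": [0,0,-0.05],"turn": [0,0,0],"claw": 0}
    - {"dp": [0,0,-0.05],"turn": [0,0,0],"claw": 0}

```text
t: 7.45
ee_pos: [437.3, 208.3, 115.7]
orientation: [-0.795, -0.094, 0.242]
ft_force: [-0.3, 0.8, -1.9]
width: 49.2
```

Call:
jog_arm:
  steps:
    - {"dp": [0,0,-0.04],"turn": [0,0,0],"claw": 0}
    - {"dp": [0,0,-0.04],"turn": [0,0,0],"claw": 0}

```text
t: 7.62
ee_pos: [437.4, 208.3, 112.7]
orientation: [-0.795, -0.095, 0.242]
ft_force: [-0.0, 0.0, -2.1]
width: 49.4
```

Call:
jog_arm:
  steps:
    - {"dp": [0,0,-0.03],"turn": [0,0,0],"claw": 0}
    - {"dp": [0,0,-0.03],"turn": [0,0,0],"claw": 0}

```text
t: 7.78
ee_pos: [437.6, 209.0, 112.3]
orientation: [-0.791, -0.095, 0.242]
ft_force: [-0.9, -3.2, 14.0]
width: 49.2
```

Call:
jog_arm:
  steps:
    - {"dp": [0,0,-0.03],"turn": [0,0,0],"claw": 0}
    - {"dp": [0,0,-0.03],"turn": [0,0,0],"claw": 0}

```text
t: 7.95
ee_pos: [437.8, 209.7, 112.3]
orientation: [-0.786, -0.095, 0.242]
ft_force: [-1.5, -3.9, 16.9]
width: 49.2
```

Call:
jog_arm:
  steps:
    - {"dp": [0,0,-0.03],"turn": [0,0,0],"claw": 0}
    - {"dp": [0,0,-0.03],"turn": [0,0,0],"claw": 0}

```text
t: 8.12
ee_pos: [437.8, 210.4, 112.3]
orientation: [-0.782, -0.095, 0.242]
ft_force: [-2.8, -4.2, 18.2]
width: 49.2
```

Run:
```python
from kin import *
from h import *
from workcell import ctrl
st()
for n in("side",):
    t=ctrl.get_image(n);crop(t,370,175,450,255,9,f"pics/{n}5.png")
```

```text
t 8.1167 p [437.8 210.4 112.3] q [-0.027  0.574  2.017  0.899  1.049 -0.947] w 49.2 f [-2.8 -4.2 18.2]
jaw [ 0.968  0.251 -0.005] d [-0.18   0.684 -0.707]
```

View pics/side5.png

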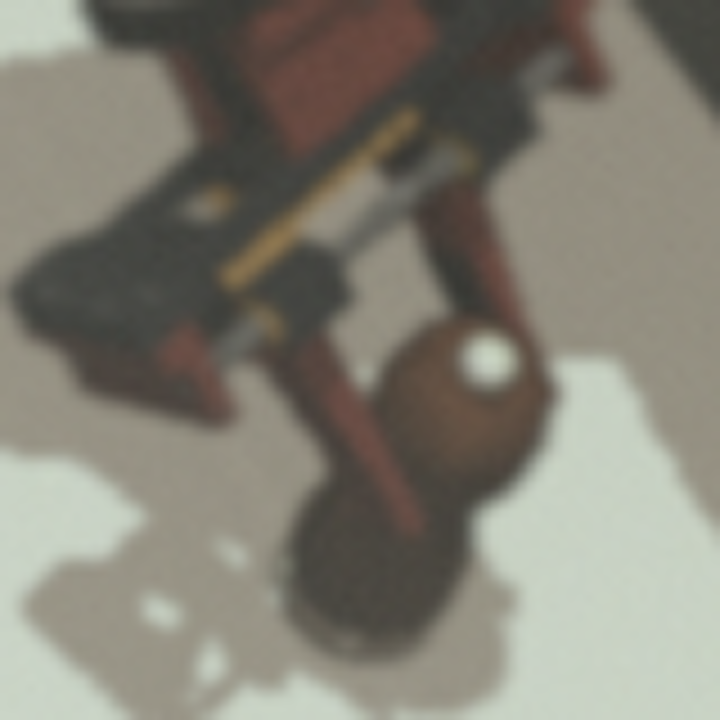

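Run:
```python
from h import *
s=np.load("side4.npz")
f=lambda x:((x-[370,175])*9).round()
c=np.array([441,197,0.])
th=np.linspace(0,2*np.pi,12,endpoint=False)
print(f(proj(s,[c,c+[0,0,170]])));r=f(proj(s,c+28.5*np.c_[np.cos(th),np.sin(th),0*th]));print(r.min(0),r.max(0))
r=f(proj(s,c+[0,0,143]+26*np.c_[np.cos(th),np.sin(th),0*th]));print(r.min(0),r.max(0))
```

```text
[[357. 575.]
 [464. 330.]]
[267. 493.] [447. 660.]
[353. 292.] [537. 457.]
```

Call:
jog_arm:
  steps:
    - {"dp": [0,0,0.01],"turn": [-0.012,-0.003,0],"claw": 0}
    - {"dp": [0,0,0.01],"turn": [-0.012,-0.003,0],"claw": 0}
    - {"dp": [0,0,0.01],"turn": [-0.012,-0.003,0],"claw": 0}

```text
t: 8.42
ee_pos: [438.1, 210.4, 113.6]
orientation: [-0.82, -0.101, 0.241]
ft_force: [0.0, 0.2, -2.2]
width: 49.5
```

Call:
jog_arm:
  steps:
    - {"dp": [0,0,0],"turn": [0,0,0],"claw": 0.7}
    - {"dp": [0,0,0],"turn": [0,0,0],"claw": 0.8}
    - {"dp": [0,0,0],"turn": [0,0,0],"claw": 1}
    - {"dp": [0,0,0],"turn": [0,0,0],"claw": 1}
    - {"dp": [0,0,0],"turn": [0,0,0],"claw": 1}
    - {"dp": [0,0,0],"turn": [0,0,0],"claw": 1}

```text
t: 8.92
ee_pos: [438.1, 210.4, 113.5]
orientation: [-0.82, -0.101, 0.241]
ft_force: [-0.1, -0.3, -0.5]
width: 85.5
```

Run:
```python
from kin import *
from h import *
from workcell import ctrl
st()
for n in("side",):
    t=ctrl.get_image(n);crop(t,370,175,450,255,9,f"pics/{n}6.png")
```

```text
t 8.9167 p [438.1 210.4 113.5] q [-0.01   0.554  2.02   0.876  1.021 -0.912] w 85.5 f [-0.1 -0.3 -0.5]
jaw [ 0.968  0.251 -0.004] d [-0.173  0.657 -0.734]
```

View pics/side6.png

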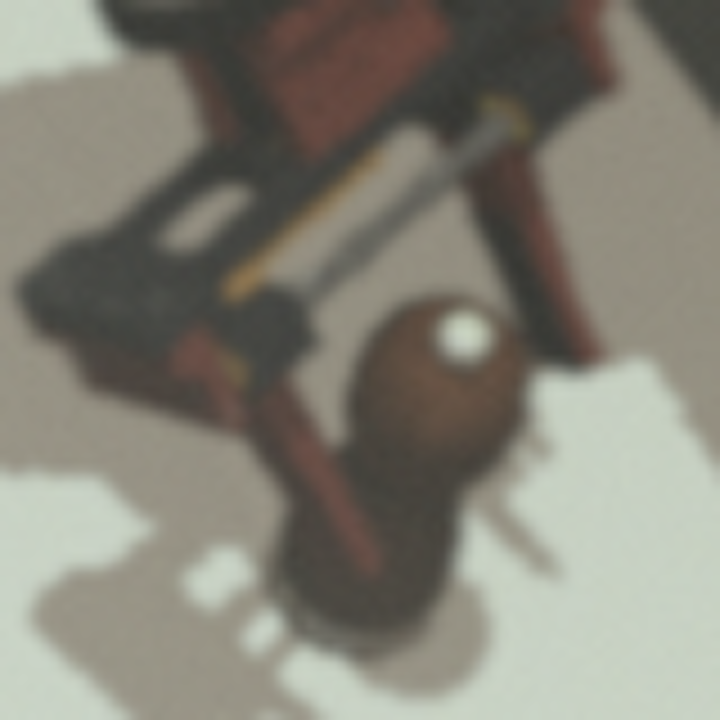

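Call:
jog_arm:
  steps:
    - {"dp": [0.08,-0.3,0.33],"turn": [0,0,0],"claw": 1}
    - {"dp": [0.16,-0.6,0.66],"turn": [0,0,0],"claw": 1}
    - {"dp": [0.24,-0.9,1],"turn": [0,0,0],"claw": 1}
    - {"dp": [0.24,-0.9,1],"turn": [0,0,0],"claw": 1}

```text
t: 9.3
ee_pos: [461.2, 135.5, 197.3]
orientation: [-0.823, -0.107, 0.235]
ft_force: [1.3, 0.7, 0.1]
width: 87.9
```

Run:
```python
from kin import *
from h import *
from workcell import ctrl
st()
for n in("top","side"):
    t=ctrl.get_image(n);np.savez(n+"7.npz",**t);crop(t,200,150,480,350,2.8,f"pics/{n}7.png")
```

```text
t 9.3 p [461.2 135.5 197.3] q [-0.154  0.425  1.94   0.724  1.224 -0.82 ] w 87.9 f [1.3 0.7 0.1]
jaw [0.969 0.248 0.004] d [-0.165  0.656 -0.736]
```

View pics/top7.png

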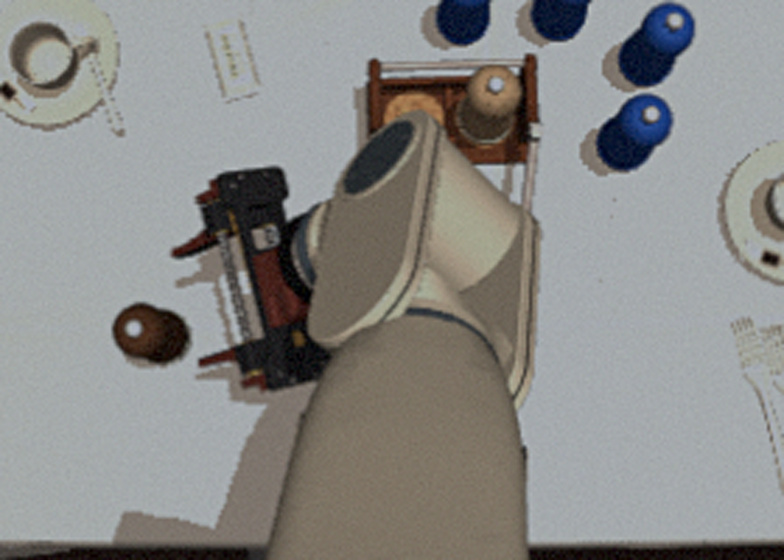

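View pics/side7.png

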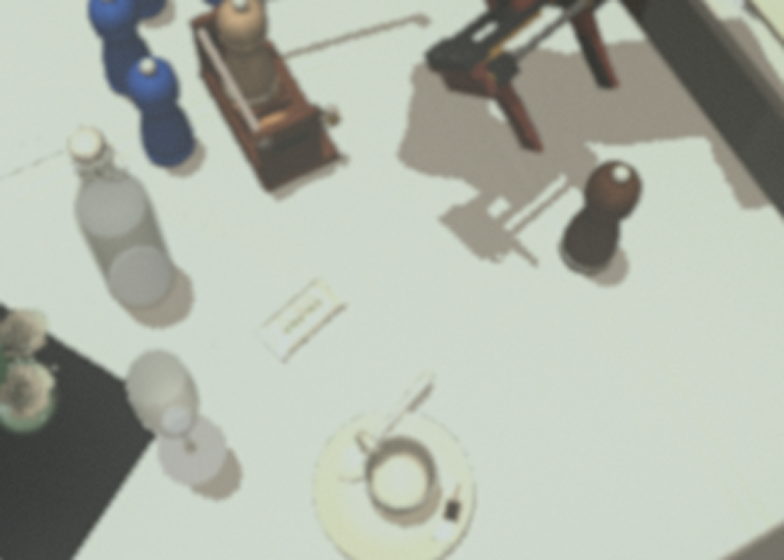

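Run:
```python
from h import *
t=np.load("top7.npz");s=np.load("side7.npz")
def nut(d,u0,v0,r=7,thr=None):
    g=d["img"][v0-r:v0+r+1,u0-r:u0+r+1].astype(float).min(2)
    w=np.clip(g-(g.min()+.55*(g.max()-g.min())),0,None)
    # keep only blob at centre
    m=(w>0).astype(np.uint8);n,l=cv2.connectedComponents(m);k=l[r,r];w=w*(l==k)
    V,U=np.mgrid[v0-r:v0+r+1,u0-r:u0+r+1];return [(U*w).sum()/w.sum(),(V*w).sum()/w.sum()],k
for nm,(a,b) in {"pepper":((133,327),(621,173)),"salt":((495,85),(239,5))}.items():
    ut=[round(a[0]/2.8+200),round(a[1]/2.8+150)];us=[round(b[0]/2.8+200),round(b[1]/2.8+150)]
    pt,k1=nut(t,*ut,r=4);ps,k2=nut(s,*us,r=4)
    z=170 if nm=="pepper" else 168
    print(nm,pt,ps,k1,k2,"top",plane(t,[pt],z)[0].round(1),"side",plane(s,[ps],z)[0].round(1),"tri",tri(t,pt,s,ps))
# cork & rail in start top picture
t=np.load("top0.npz");g=t["img"].astype(int)
m=((g[...,0]>130)&(g[...,0]-g[...,2]>45)).astype(np.uint8);m[:180]=0;m[210:]=0;m[:,:333]=0;m[:,362:]=0
v,u=np.nonzero(m);print(len(u),u.min(),u.max(),v.min(),v.max(),u.mean(),v.mean())
print(plane(t,[[u.mean(),v.mean()]],10),plane(t,[[(u.min()+u.max())/2,(v.min()+v.max())/2]],10))
e=plane(t,np.c_[u,v],10);print(np.percentile(e,[1,99],axis=0).round(1))
```

```text
pepper [np.float64(247.22832776507823), np.float64(266.8716370669949)] [np.float64(422.33976302011575), np.float64(210.54588040782582)] 1 1 top [444.8 192.8 170. ] side [437.6 195.4 170. ] tri (array([442.1677165 , 194.49622728, 174.11137039]), np.float64(6.873957273267518))
 ** On entry to DLASCL parameter number  4 had an illegal value
 ** On entry to DLASCL parameter number  4 had an illegal value
 ** On entry to DLASCL parameter number  4 had an illegal value
 ** On entry to DLASCL parameter number  4 had an illegal value
 ** On entry to DLASCL parameter number  5 had an illegal value
 ** On entry to DLASCL parameter number  4 had an illegal value<stdin>:8: RuntimeWarning: invalid value encountered in scalar divide
Traceback (most recent call last):
  File "h.py", line 16, in tri
    s=np.linalg.lstsq(np.c_[r1,-r2],o2-o1,rcond=None)[0]
      ~~~~~~~~~~~~~~~^^^^^^^^^^^^^^^^^^^^^^^^^^^^^^^^
numpy.linalg.LinAlgError: SVD did not converge in Linear Least Squares
```

Run:
```python
from h import *
t=np.load("top7.npz");s=np.load("side7.npz");t0=np.load("top0.npz");s0=np.load("side0.npz")
def blob(d,u0,v0,r=4):
    g=d["img"][v0-r:v0+r+1,u0-r:u0+r+1].astype(float).min(2)
    m=(g>g.min()+.6*(g.max()-g.min())).astype(np.uint8);n,l,st,c=cv2.connectedComponentsWithStats(m)
    k=1+np.argmin(np.hypot(*(c[1:]-r).T)); return c[k]+[u0-r,v0-r],st[k,4]
for nm,d,uv in(("top",t0,(377,180)),("side",s0,(285,151)),("top7",t,(377,180))):
    c,n=blob(d,*uv);print("saltnut",nm,c,n,plane(d,[c],158)[0].round(1))
g=t0["img"].astype(int)
m=((g[...,0]>130)&(g[...,0]-g[...,2]>45)).astype(np.uint8);m[:180]=0;m[210:]=0;m[:,:333]=0;m[:,362:]=0
v,u=np.nonzero(m);e=plane(t0,np.c_[u,v],10);print(len(u),e.mean(0).round(1),np.percentile(e,[1,99],axis=0).round(1).tolist())
crop(t0,325,160,405,220,10,"pics/cad_t.png");crop(s0,262,135,347,225,8,"pics/cad_s.png")
```

```text
saltnut top [376.88235294 179.41176471] 17 [ 665.3 -134.   158. ]
saltnut side [284.88235294 149.58823529] 17 [ 660.  -138.3  158. ]
saltnut top7 [376.88235294 179.41176471] 17 [ 665.3 -134.   158. ]
309 [660.6 -60.7  10. ] [[633.6, -88.3, 10.0], [685.9, -34.1, 10.0]]
```

View pics/cad_t.png

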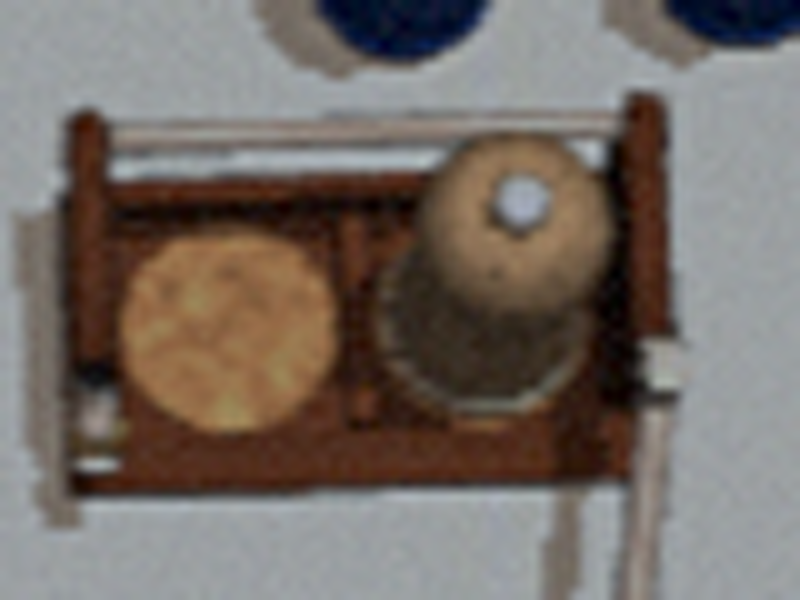

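View pics/cad_s.png

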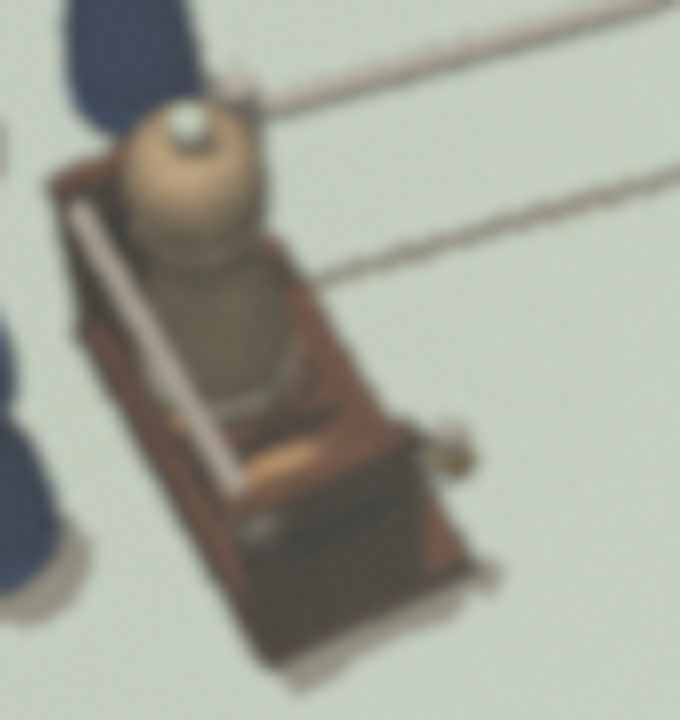

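Run:
```python
from h import *
t=np.load("top0.npz");s=np.load("side0.npz")
T=lambda x:np.array(x)/10+[325,160]-.45
S=lambda x:np.array(x)/8+[262,135]-.44
print("panel top outer-left/right rear z114",plane(t,T([[67,113],[667,97],[105,113],[628,97]]),114).round(1).tolist())
print("rail rear z100 L,R",plane(t,T([[110,130],[620,125]]),100).round(1).tolist())
print("base front edge z0-10: L,R",plane(t,T([[75,490],[630,480]]),5).round(1).tolist())
print("fence top front edge z18",plane(t,T([[115,205],[420,193]]),18).round(1).tolist())
print("salt foot bottom ring: left,right,bottom z13",plane(t,T([[377,320],[595,330],[490,412]]),13).round(1).tolist())
print("saltnut tri",tri(t,[376.9,179.4],s,S([190,125])), plane(t,[[376.9,179.4]],170),plane(s,S([[190,125]]),170))
print("rail L-end tri",tri(t,T([108,132]),s,S([235,492])))
print("rail R-end tri",tri(t,T([622,124]),s,S([78,210])))
print("catch ball",tri(t,T([100,415]),s,S([455,445])))
print("grip",plane(t,np.array([[658,481]])/4+[220,140],164),"hinge",plane(t,T([[660,368]]),106))
```

```text
panel top outer-left/right rear z114 [[700.0, -16.9, 114.0], [702.3, -176.4, 114.0], [699.9, -27.0, 114.0], [702.4, -166.0, 114.0]]
rail rear z100 L,R [[698.5, -28.2, 100.0], [698.1, -165.1, 100.0]]
base front edge z0-10: L,R [[616.0, -16.6, 5.0], [617.1, -174.4, 5.0]]
fence top front edge z18 [[696.1, -28.9, 18.0], [698.5, -115.8, 18.0]]
salt foot bottom ring: left,right,bottom z13 [[662.7, -103.1, 13.0], [659.1, -164.9, 13.0], [635.8, -134.6, 13.0]]
saltnut tri (array([ 662.49345602, -132.5121187 ,  164.77243272]), np.float64(3.263662222641217)) [[ 662.68936612 -133.07098953  170.        ]] [[ 662.47251392 -127.74660751  170.        ]]
rail L-end tri (array([697.41703467, -27.97009466, 103.93994113]), np.float64(0.9066801872518649))
rail R-end tri (array([ 698.12172038, -165.08900659,   95.15391385]), np.float64(3.400460046495675))
catch ball (array([620.97534145, -22.63712025,  84.2913053 ]), np.float64(6.395100011637813))
grip [[ 459.33001812 -147.38756363  164.        ]] hinge [[ 630.57639355 -173.09354647  106.        ]]
```

Run:
```python
from kin import *
delta([442,196,277],[0,1,0],[0,0,-1])
```

```text
t 9.4 p [458.1 137.8 194.1] q [-0.151  0.429  1.946  0.726  1.22  -0.822] w 87.8 f [-0.6  0.5 -0.4]
jaw [ 0.968  0.249 -0.001] d [-0.17   0.657 -0.735]
dp [-0.201  0.727  1.036] turn [-0.1557 -0.2016  0.3992] deg 85.2
```

Call:
jog_arm:
  steps:
    - {"dp": [0,0,0.5],"turn": [0,0,0],"claw": 1}
    - {"dp": [0,0,1],"turn": [-0.012,-0.017,0.033],"claw": 1}
    - {"dp": [0,0,1],"turn": [-0.025,-0.033,0.066],"claw": 1}
    - {"dp": [-0.2,0.7,1],"turn": [-0.156,-0.202,0.399],"claw": 1}
    - {"dp": [-0.2,0.7,1],"turn": [-0.156,-0.202,0.399],"claw": 1}
    - {"dp": [-0.2,0.7,1],"turn": [-0.156,-0.202,0.399],"claw": 1}
    - {"dp": [-0.2,0.7,1],"turn": [-0.156,-0.202,0.399],"claw": 1}
    - {"dp": [-0.2,0.7,1],"turn": [-0.156,-0.202,0.399],"claw": 1}
    - {"dp": [-0.2,0.7,1],"turn": [-0.156,-0.202,0.399],"claw": 1}
    - {"dp": [-0.2,0.7,1],"turn": [-0.156,-0.202,0.399],"claw": 1}
    - {"dp": [-0.2,0.7,1],"turn": [-0.156,-0.202,0.399],"claw": 1}
    - {"dp": [-0.2,0.7,1],"turn": [-0.156,-0.202,0.399],"claw": 1}

```text
t: 10.4
ee_pos: [440.9, 194.7, 272.5]
orientation: [-1.188, -1.123, 1.138]
ft_force: [-0.7, 0.5, 0.2]
width: 88.0
```

Run:
```python
from kin import *
delta([442,196,195],[0,1,0],[0,0,-1])
```

```text
t 10.4 p [440.9 194.7 272.5] q [ 0.357  0.164  1.871  0.058  1.138 -1.147] w 88.0 f [-0.7  0.5  0.2]
jaw [0.093 0.995 0.034] d [-0.048  0.039 -0.998]
dp [ 0.013  0.016 -0.969] turn [-0.0117 -0.0157  0.0294] deg 6.4
```

Call:
jog_arm:
  steps:
    - {"dp": [0.01,0.02,-0.3],"turn": [-0.012,-0.016,0.029],"claw": 1}
    - {"dp": [0.01,0.02,-0.6],"turn": [-0.012,-0.016,0.029],"claw": 1}
    - {"dp": [0.01,0.02,-0.95],"turn": [-0.012,-0.016,0.029],"claw": 1}
    - {"dp": [0.01,0.02,-0.95],"turn": [-0.012,-0.016,0.029],"claw": 1}

```text
t: 10.73
ee_pos: [436.8, 195.9, 190.9]
orientation: [-1.205, -1.201, 1.218]
ft_force: [-0.9, -0.4, 0.7]
width: 87.4
```

Run:
```python
from kin import *
from h import *
from workcell import ctrl
delta([442,196,107],[0,1,0],[0,0,-1])
t=ctrl.get_image("side");crop(t,370,160,450,250,8,"pics/side8.png")
```

```text
t 10.7333 p [436.8 195.9 190.9] q [ 3.970e-01  2.580e-01  1.966e+00 -1.000e-03  9.280e-01 -1.175e+00] w 87.4 f [-0.9 -0.4  0.7]
jaw [-0.001  1.    -0.005] d [-0.009 -0.005 -1.   ]
dp [ 6.500e-02  1.000e-03 -1.049e+00] turn [ 0.0014 -0.0029 -0.0004] deg 0.6
```

View pics/side8.png

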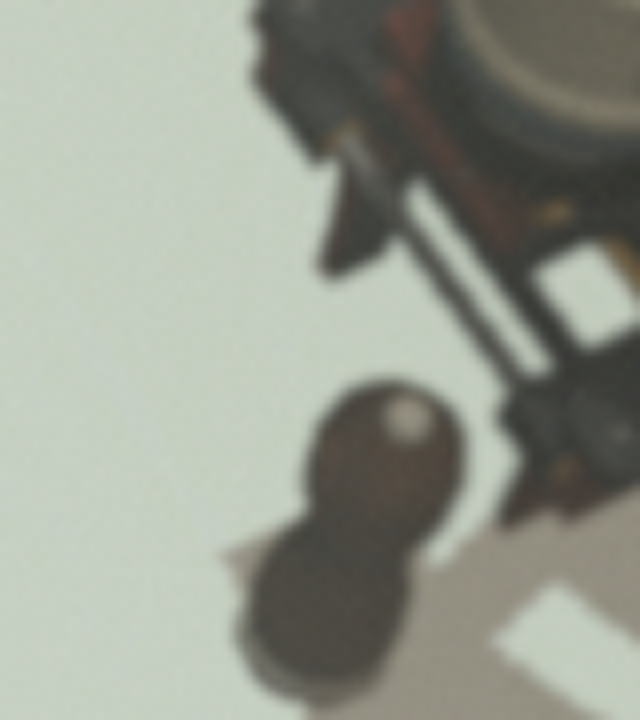

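Call:
jog_arm:
  steps:
    - {"dp": [0.065,0,-0.3],"turn": [0.0014,-0.003,0],"claw": 1}
    - {"dp": [0.065,0,-0.65],"turn": [0.0014,-0.003,0],"claw": 1}
    - {"dp": [0.065,0,-1],"turn": [0.0014,-0.003,0],"claw": 1}
    - {"dp": [0.065,0,-1],"turn": [0.0014,-0.003,0],"claw": 1}
    - {"dp": [0.065,0,-1],"turn": [0.0014,-0.003,0],"claw": 1}

```text
t: 11.2
ee_pos: [443.0, 196.1, 113.1]
orientation: [-1.209, -1.21, 1.21]
ft_force: [-0.2, 0.4, -0.3]
width: 87.7
```

Call:
jog_arm:
  steps:
    - {"dp": [0,0,0],"turn": [0,0,0],"claw": 0}
    - {"dp": [0,0,0],"turn": [0,0,0],"claw": 0}
    - {"dp": [0,0,0],"turn": [0,0,0],"claw": 0}
    - {"dp": [0,0,0],"turn": [0,0,0],"claw": 0}
    - {"dp": [0,0,0],"turn": [0,0,0],"claw": 0}
    - {"dp": [0,0,0],"turn": [0,0,0],"claw": 0}
    - {"dp": [0,0,0],"turn": [0,0,0],"claw": 0}

```text
t: 11.78
ee_pos: [443.2, 196.1, 113.6]
orientation: [-1.209, -1.21, 1.21]
ft_force: [-0.9, -1.2, 3.9]
width: 49.7
```

Run:
```python
from kin import *
from h import *
delta([442,196,107],[0,1,0],[0,0,-1])
from workcell import ctrl
t=ctrl.get_image("side");np.savez("side9.npz",**t);crop(t,370,160,450,250,8,"pics/side9.png")
```

```text
t 11.7833 p [443.2 196.1 113.6] q [ 0.392  0.39   2.01  -0.     0.741 -1.179] w 49.7 f [-0.9 -1.2  3.9]
jaw [-0.001  1.    -0.   ] d [ 0. -0. -1.]
dp [-0.016 -0.001 -0.082] turn [ 0.      0.0002 -0.0003] deg 0.1
```

View pics/side9.png

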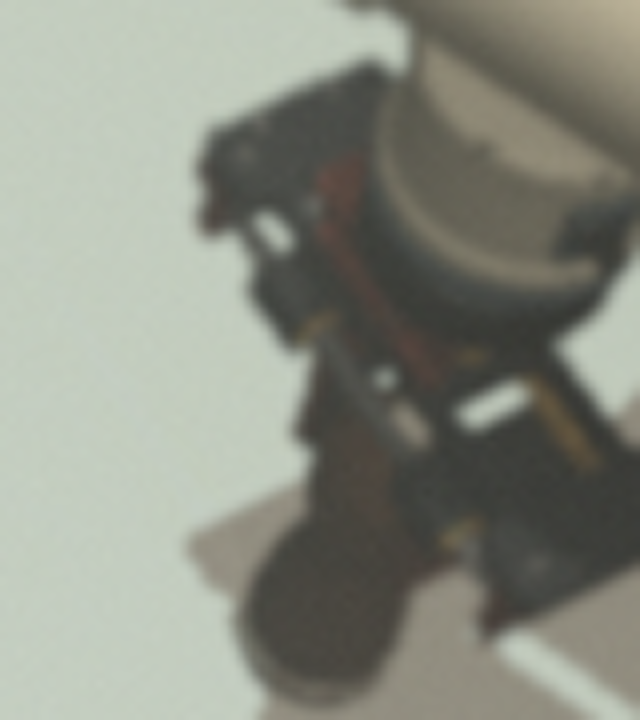

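Call:
jog_arm:
  steps:
    - {"dp": [0,0,0.08],"turn": [0,0,0],"claw": 0}
    - {"dp": [0,0,0.15],"turn": [0,0,0],"claw": 0}
    - {"dp": [0,0,0.15],"turn": [0,0,0],"claw": 0}
    - {"dp": [0,0,0.07],"turn": [0,0,0],"claw": 0}
    - {"dp": [0,0,0.02],"turn": [0,0,0],"claw": 0}
    - {"dp": [0,0,0],"turn": [0,0,0],"claw": 0}
    - {"dp": [0,0,-0.01],"turn": [0,0,0],"claw": 0}
    - {"dp": [0,0,-0.01],"turn": [0,0,0],"claw": 0}

```text
t: 12.5
ee_pos: [443.7, 196.0, 113.5]
orientation: [-1.21, -1.21, 1.21]
ft_force: [-2.8, -2.4, 16.4]
width: 49.5
```

Call:
jog_arm:
  steps:
    - {"dp": [0,0,0],"turn": [0,0,0],"claw": 0.7}
    - {"dp": [0,0,0],"turn": [0,0,0],"claw": 0.8}
    - {"dp": [0,0,0],"turn": [0,0,0],"claw": 1}
    - {"dp": [0,0,0],"turn": [0,0,0],"claw": 1}
    - {"dp": [0,0,0],"turn": [0,0,0],"claw": 1}
    - {"dp": [0,0,0],"turn": [0,0,0],"claw": 1}

```text
t: 13.0
ee_pos: [443.6, 196.0, 113.3]
orientation: [-1.209, -1.21, 1.21]
ft_force: [0.1, 0.3, 0.8]
width: 85.4
```

Call:
jog_arm:
  steps:
    - {"dp": [0,0,0.3],"turn": [0,0,0],"claw": 1}
    - {"dp": [0,0,0.7],"turn": [0,0,0],"claw": 1}
    - {"dp": [0,0,1],"turn": [0,0,0],"claw": 1}
    - {"dp": [0,0,1],"turn": [0,0,0],"claw": 1}

```text
t: 13.33
ee_pos: [446.1, 197.1, 197.4]
orientation: [-1.212, -1.217, 1.205]
ft_force: [0.1, -0.7, 0.8]
width: 88.0
```

Run:
```python
from kin import *
from h import *
delta([443,196,193],[1,0,0],[0,0,-1])
from workcell import ctrl
t=ctrl.get_image("side");np.savez("side10.npz",**t);crop(t,370,160,450,250,8,"pics/side10.png")
```

```text
t 13.3333 p [446.1 197.1 197.4] q [ 3.920e-01  2.540e-01  1.953e+00 -1.000e-03  9.270e-01 -1.179e+00] w 88.0 f [ 0.1 -0.7  0.8]
jaw [-0.001  1.     0.002] d [ 0.007  0.002 -1.   ]
dp [-0.039 -0.014 -0.055] turn [ 0.0013  0.0024 -0.5004] deg 90.1
```

View pics/side10.png

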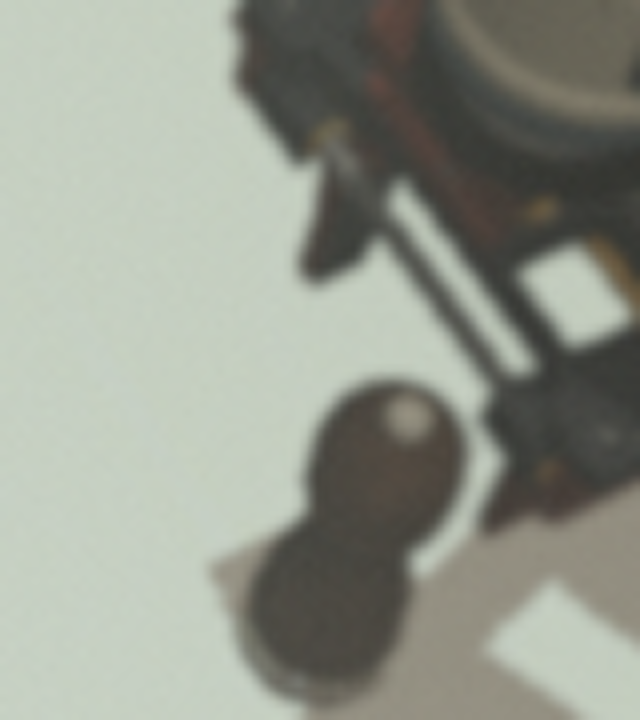

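Call:
jog_arm:
  steps:
    - {"dp": [-0.04,-0.01,0.05],"turn": [0,0,-0.04],"claw": 1}
    - {"dp": [-0.04,-0.01,0.05],"turn": [0.001,0.002,-0.5],"claw": 1}
    - {"dp": [-0.04,-0.01,0.05],"turn": [0.001,0.002,-0.5],"claw": 1}
    - {"dp": [-0.04,-0.01,0.05],"turn": [0.001,0.002,-0.5],"claw": 1}
    - {"dp": [-0.04,-0.01,0.05],"turn": [0.001,0.002,-0.5],"claw": 1}
    - {"dp": [-0.04,-0.01,0.05],"turn": [0.001,0.002,-0.5],"claw": 1}
    - {"dp": [-0.04,-0.01,0.05],"turn": [0.001,0.002,-0.5],"claw": 1}
    - {"dp": [-0.04,-0.01,0.05],"turn": [0.001,0.002,-0.5],"claw": 1}
    - {"dp": [-0.04,-0.01,0.05],"turn": [0.001,0.002,-0.5],"claw": 1}
    - {"dp": [-0.04,-0.01,0.05],"turn": [0.001,0.002,-0.5],"claw": 1}
    - {"dp": [-0.04,-0.01,0.05],"turn": [0.001,0.002,-0.5],"claw": 1}
    - {"dp": [-0.04,-0.01,0.05],"turn": [0.001,0.002,-0.5],"claw": 1}

```text
t: 14.38
ee_pos: [441.1, 195.5, 198.0]
orientation: [-1.57, -0.05, 0.054]
ft_force: [-0.0, 0.6, 0.2]
width: 88.0
```

Run:
```python
from kin import *
delta([442,196,109],[1,0,0],[0,0,-1])
```

```text
t 14.3833 p [441.1 195.5 198. ] q [3.920e-01 2.500e-01 1.957e+00 1.000e-03 9.370e-01 3.260e-01] w 88.0 f [-0.   0.6  0.2]
jaw [ 0.998  0.066 -0.003] d [-0.003 -0.    -1.   ]
dp [ 0.011  0.006 -1.112] turn [ 0.0001 -0.0008 -0.021 ] deg 3.8
```

Call:
jog_arm:
  steps:
    - {"dp": [0.01,0.006,-0.3],"turn": [0,-0.001,-0.021],"claw": 1}
    - {"dp": [0.01,0.006,-0.65],"turn": [0,-0.001,-0.021],"claw": 1}
    - {"dp": [0.01,0.006,-1],"turn": [0,-0.001,-0.021],"claw": 1}
    - {"dp": [0.01,0.006,-1],"turn": [0,-0.001,-0.021],"claw": 1}
    - {"dp": [0.01,0.006,-1],"turn": [0,-0.001,-0.021],"claw": 1}

```text
t: 14.8
ee_pos: [440.2, 195.3, 116.3]
orientation: [-1.573, 0.003, 0.003]
ft_force: [0.8, -0.6, -0.2]
width: 87.7
```

Run:
```python
from kin import *
delta([442,196,108],[1,0,0],[0,0,-1])
```

```text
t 14.8 p [440.2 195.3 116.3] q [ 3.930e-01  3.830e-01  2.012e+00 -1.000e-03  7.510e-01  3.940e-01] w 87.7 f [ 0.8 -0.6 -0.2]
jaw [ 1.    -0.    -0.004] d [-0.004 -0.002 -1.   ]
dp [ 0.023  0.009 -0.104] turn [ 0.0007 -0.0014  0.    ] deg 0.3
```

Call:
jog_arm:
  steps:
    - {"dp": [0.022,0.01,-0.1],"turn": [0.0007,-0.0014,0],"claw": 1}
    - {"dp": [0.022,0.01,-0.1],"turn": [0.0007,-0.0014,0],"claw": 1}
    - {"dp": [0.022,0.01,-0.1],"turn": [0.0007,-0.0014,0],"claw": 0}
    - {"dp": [0.022,0.01,-0.1],"turn": [0.0007,-0.0014,0],"claw": 0}
    - {"dp": [0.022,0.01,-0.1],"turn": [0.0007,-0.0014,0],"claw": 0}
    - {"dp": [0.022,0.01,-0.1],"turn": [0.0007,-0.0014,0],"claw": 0}
    - {"dp": [0.022,0.01,-0.1],"turn": [0.0007,-0.0014,0],"claw": 0}
    - {"dp": [0.022,0.01,-0.1],"turn": [0.0007,-0.0014,0],"claw": 0}
    - {"dp": [0.022,0.01,-0.1],"turn": [0.0007,-0.0014,0],"claw": 0}
    - {"dp": [0.022,0.01,-0.1],"turn": [0.0007,-0.0014,0],"claw": 0}

```text
t: 15.63
ee_pos: [442.1, 196.2, 108.5]
orientation: [-1.571, -0.0, -0.0]
ft_force: [-0.3, 0.2, 3.3]
width: 49.8
```

Call:
jog_arm:
  steps:
    - {"dp": [0,0,0.3],"turn": [0,0,0],"claw": 0}
    - {"dp": [0,0,0.6],"turn": [0,0,0],"claw": 0}
    - {"dp": [0,0,1],"turn": [0,0,0],"claw": 0}
    - {"dp": [0,0,1],"turn": [0,0,0],"claw": 0}

```text
t: 15.97
ee_pos: [444.8, 197.3, 193.0]
orientation: [-1.568, -0.006, -0.006]
ft_force: [1.8, 0.8, -0.6]
width: 49.5
```

Call:
jog_arm:
  steps:
    - {"dp": [0,0,0.4],"turn": [0,0,0],"claw": 0}
    - {"dp": [0,0,0.8],"turn": [0,0,0],"claw": 0}
    - {"dp": [0,0,1],"turn": [0,0,0],"claw": 0}
    - {"dp": [0,0,1],"turn": [0,0,0],"claw": 0}

```text
t: 16.3
ee_pos: [446.6, 198.0, 275.9]
orientation: [-1.565, -0.01, -0.01]
ft_force: [0.4, 0.7, -2.9]
width: 49.8
```

Run:
```python
from kin import *
delta([560,-60,270],[1,0,0],[0,0,-1])
```

```text
t 16.3 p [446.6 198.  275.9] q [ 0.393  0.148  1.88  -0.     1.099  0.393] w 49.8 f [ 0.4  0.7 -2.9]
jaw [ 1.    -0.     0.013] d [ 0.013  0.005 -1.   ]
dp [ 1.418 -3.226 -0.074] turn [-0.0017  0.0042 -0.    ] deg 0.8
```

Call:
jog_arm:
  steps:
    - {"dp": [0.2,-0.5,0],"turn": [0,0,0],"claw": 0}
    - {"dp": [0.35,-0.9,0],"turn": [0,0,0],"claw": 0}
    - {"dp": [0.35,-1,0],"turn": [-0.001,0.003,0],"claw": 0}
    - {"dp": [0.35,-1,0],"turn": [-0.001,0.003,0],"claw": 0}

```text
t: 16.63
ee_pos: [474.0, 116.1, 273.9]
orientation: [-1.57, 0.002, -0.003]
ft_force: [-0.1, -0.0, -2.3]
width: 49.5
```

Call:
jog_arm:
  steps:
    - {"dp": [0.2,-0.5,0],"turn": [0,0,0],"claw": 0}
    - {"dp": [0.35,-0.9,0],"turn": [0,0,0],"claw": 0}
    - {"dp": [0.35,-1,0],"turn": [0,0,0],"claw": 0}
    - {"dp": [0.35,-1,0],"turn": [0,0,0],"claw": 0}

```text
t: 16.97
ee_pos: [501.4, 35.1, 272.2]
orientation: [-1.57, 0.006, -0.003]
ft_force: [-0.1, -0.1, -1.6]
width: 49.5
```

Call:
jog_arm:
  steps:
    - {"dp": [0.2,-0.5,0],"turn": [0,0,0],"claw": 0}
    - {"dp": [0.35,-0.9,0],"turn": [0,0,0],"claw": 0}
    - {"dp": [0.35,-1,0],"turn": [0,0,0],"claw": 0}
    - {"dp": [0.35,-1,0],"turn": [0,0,0],"claw": 0}

```text
t: 17.3
ee_pos: [529.1, -45.0, 271.2]
orientation: [-1.569, 0.009, -0.003]
ft_force: [-0.6, 0.9, -2.5]
width: 49.1
```

Run:
```python
from kin import *
delta([600,-60.5,262],[1,0,0],[0,0,-1])
```

```text
t 17.3 p [529.1 -45.  271.2] q [-0.108  0.23   1.788  0.002  1.127 -0.101] w 49.1 f [-0.6  0.9 -2.5]
jaw [ 1.    -0.008 -0.004] d [-0.004  0.002 -1.   ]
dp [ 0.886 -0.193 -0.115] turn [-0.0006 -0.0012  0.0025] deg 0.5
```

Call:
jog_arm:
  steps:
    - {"dp": [0.4,-0.1,-0.1],"turn": [-0.0006,-0.0012,0.0025],"claw": 0}
    - {"dp": [0.7,-0.19,-0.1],"turn": [-0.0006,-0.0012,0.0025],"claw": 0}
    - {"dp": [0.89,-0.19,-0.1],"turn": [-0.0006,-0.0012,0.0025],"claw": 0}
    - {"dp": [0.89,-0.19,-0.1],"turn": [-0.0006,-0.0012,0.0025],"claw": 0}

```text
t: 17.63
ee_pos: [602.1, -58.0, 262.4]
orientation: [-1.57, -0.001, 0.001]
ft_force: [-0.8, 0.6, -2.3]
width: 49.5
```

Run:
```python
from kin import *
from h import *
from workcell import ctrl
delta([661,-60.5,262],[1,0,0],[0,0,-1])
for n in("top","side"):
    t=ctrl.get_image(n);np.savez(n+"11.npz",**t);crop(t,240,60,440,210,4,f"pics/{n}11.png")
```

```text
t 17.6333 p [602.1 -58.  262.4] q [-1.160e-01  3.520e-01  1.641e+00  1.000e-03  1.149e+00 -1.180e-01] w 49.5 f [-0.8  0.6 -2.3]
jaw [1.    0.001 0.   ] d [ 0.     0.001 -1.   ]
dp [ 0.736 -0.031 -0.004] turn [-0.0003  0.0001 -0.0003] deg 0.1
```

View pics/side11.png

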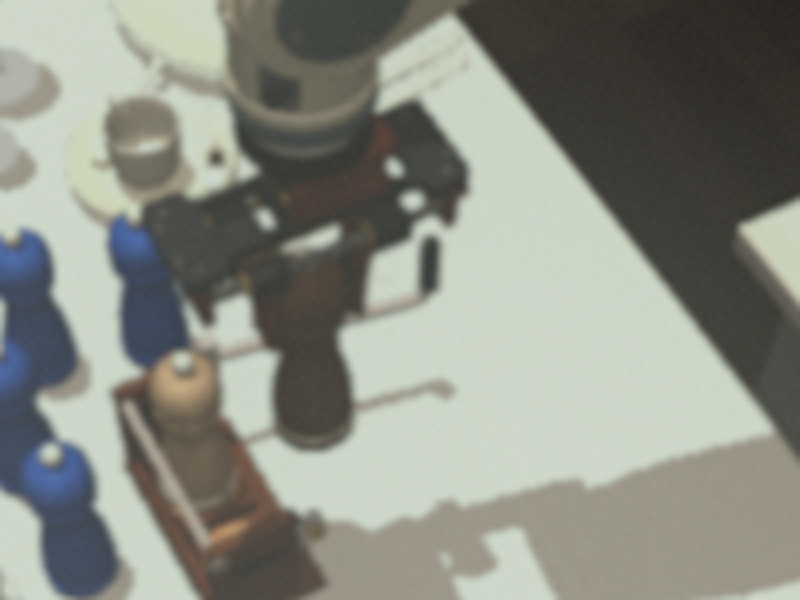

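View pics/top11.png

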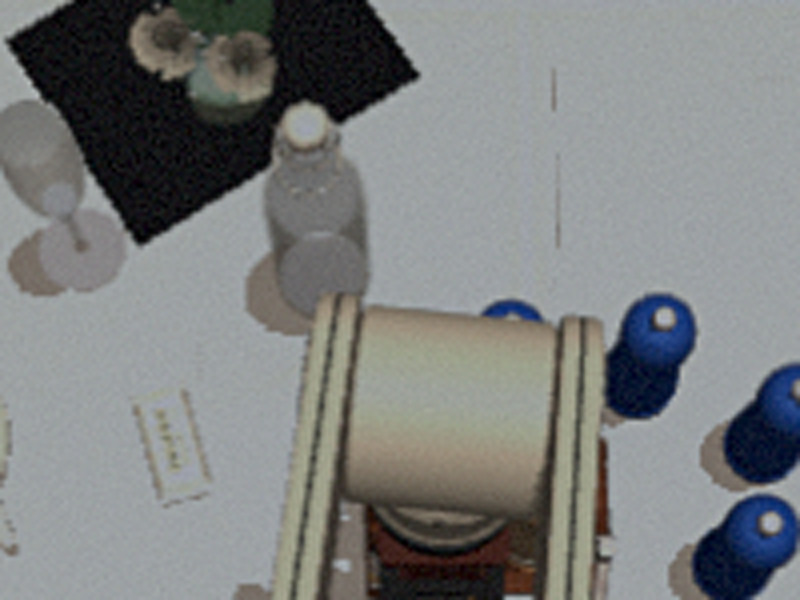

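Run:
```python
from h import *
t=np.load("top0.npz");s=np.load("side0.npz")
print("carafe cap",tri(t,np.array([305,127])/4+[240,60],s,[232,202]),"base",plane(t,np.array([[322,268]])/4+[240,60],0))
print("blue",plane(t,[[367,141],[403,137]],160),plane(t,[[367,141],[403,137]],172))
# foot check in side11: predicted circle for foot at (602.1,-58+?, 262.4-108.5)
s=np.load("side11.npz");c=np.array([602.1,-58,153.9]);th=np.linspace(0,2*np.pi,60)
r=((proj(s,c+28.5*np.c_[np.cos(th),np.sin(th),0*th])-[240,60])*4);print("pred foot box",r.min(0),r.max(0))
crop(s,300,140,345,180,16,"pics/s11c.png");r=((proj(s,c+28.5*np.c_[np.cos(th),np.sin(th),0*th])-[300,140])*16);print(r.min(0),r.max(0))
```

```text
carafe cap (array([853.66365641,  16.37718093, 278.38657543]), np.float64(5.7058148966468165)) base [[861.38109413  15.38323295   0.        ]]
blue [[ 767.185954   -110.9932191   160.        ]
 [ 776.76153338 -204.59888946  160.        ]] [[ 763.51519545 -110.25759133  172.        ]
 [ 772.99693968 -202.94598021  172.        ]]
pred foot box [266.1197515  380.78891936] [351.1933241  451.85809609]
[104.479006   243.15567743] [444.77329641 527.43238436]
```

View pics/s11c.png

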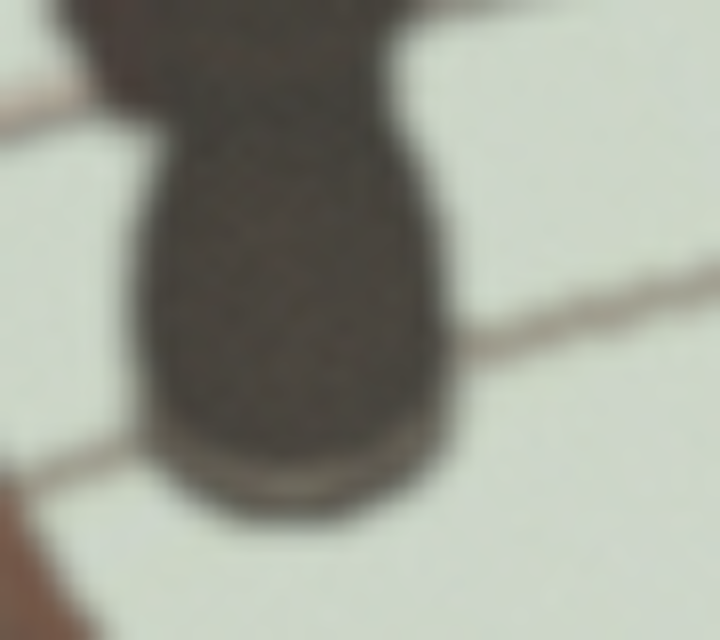

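Run:
```python
from h import *
t=np.load("top0.npz");s=np.load("side0.npz");t7=np.load("top7.npz")
S=lambda x:np.array(x)/8+[262,135]-.44
print("side panel bottom rear/front z0",plane(s,S([[268,668],[467,570]]),0).round(1).tolist())
print("side panel top outer rear/front z114",plane(s,S([[245,510],[415,433]]),114).round(1).tolist())
print("side R panel rear bottom z0, top",plane(s,S([[78,332]]),0).round(1),plane(s,S([[50,188]]),114).round(1))
crop(t7,235,250,280,290,14,"pics/t7c.png")
th=np.linspace(0,2*np.pi,60)
c=np.array([442,196,0]);f=lambda p:((proj(t7,p)-[235,250])*14+6.5)
r=f(c+28.5*np.c_[np.cos(th),np.sin(th),0*th]);print("foot pred",r.min(0),r.max(0))
r=f(c+[0,0,143]+26*np.c_[np.cos(th),np.sin(th),0*th]);print("crown pred",r.min(0),r.max(0))
```

```text
side panel bottom rear/front z0 [[700.2, -12.6, 0.0], [617.8, -15.0, 0.0]]
side panel top outer rear/front z114 [[699.5, -15.1, 114.0], [635.9, -15.4, 114.0]]
side R panel rear bottom z0, top [[ 703.1 -175.8    0. ]] [[ 705.1 -164.4  114. ]]
foot pred [178.4763061  150.95356526] [458.42587812 434.88849587]
crown pred [ 46.04705711 120.76486563] [329.79028345 408.9308671 ]
```

View pics/t7c.png

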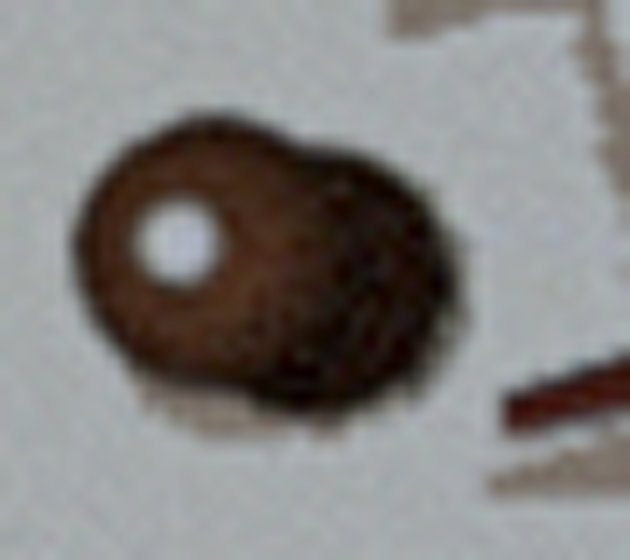

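Call:
jog_arm:
  steps:
    - {"dp": [0.2,0,0],"turn": [0,0,0],"claw": 0}
    - {"dp": [0.45,-0.01,0],"turn": [0,0,0],"claw": 0}
    - {"dp": [0.62,-0.01,-0.1],"turn": [0,0,0],"claw": 0}
    - {"dp": [0.62,-0.01,-0.2],"turn": [0,0,0],"claw": 0}
    - {"dp": [0.62,-0.01,-0.2],"turn": [0,0,0],"claw": 0}

```text
t: 18.15
ee_pos: [646.6, -57.6, 244.0]
orientation: [-1.569, 0.003, 0.007]
ft_force: [-0.8, -0.6, -2.6]
width: 49.5
```

Run:
```python
from kin import *
from h import *
from workcell import ctrl
delta([652,-59,180],[1,0,0],[0,0,-1])
for n in("side",):
    t=ctrl.get_image(n);np.savez(n+"12.npz",**t);crop(t,250,100,370,220,6,f"pics/{n}12.png")
```

```text
t 18.15 p [646.6 -57.6 244. ] q [-1.070e-01  4.400e-01  1.550e+00  1.000e-03  1.158e+00 -1.100e-01] w 49.5 f [-0.8 -0.6 -2.6]
jaw [ 1.     0.003 -0.007] d [-0.007  0.001 -1.   ]
dp [ 0.067 -0.018 -0.8  ] turn [-0.0005 -0.0022 -0.0008] deg 0.4
```

View pics/side12.png

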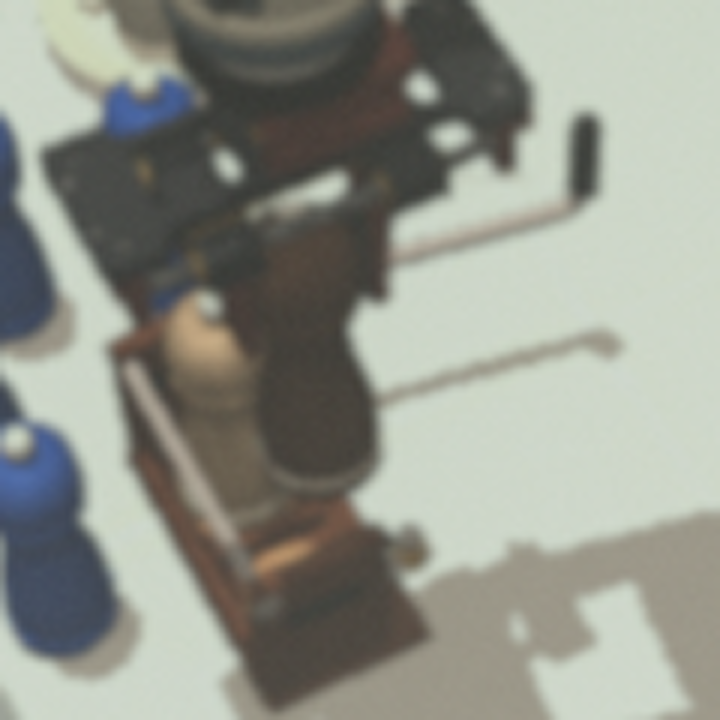

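Call:
jog_arm:
  steps:
    - {"dp": [0.067,-0.018,-0.05],"turn": [-0.0005,-0.0022,-0.001],"claw": 0}
    - {"dp": [0.067,-0.018,-0.1],"turn": [-0.0005,-0.0022,-0.001],"claw": 0}
    - {"dp": [0.067,-0.018,-0.1],"turn": [-0.0005,-0.0022,-0.001],"claw": 0}

```text
t: 18.45
ee_pos: [650.9, -59.0, 236.0]
orientation: [-1.571, 0.001, 0.0]
ft_force: [-1.3, -0.2, -2.1]
width: 49.6
```

Call:
jog_arm:
  steps:
    - {"dp": [0,0,-0.1],"turn": [0,0,0],"claw": 0}
    - {"dp": [0,0,-0.2],"turn": [0,0,0],"claw": 0}
    - {"dp": [0,0,-0.3],"turn": [0,0,0],"claw": 0}
    - {"dp": [0,0,-0.3],"turn": [0,0,0],"claw": 0}

```text
t: 18.78
ee_pos: [649.6, -59.0, 209.5]
orientation: [-1.57, 0.004, 0.003]
ft_force: [-0.8, -0.5, -1.9]
width: 49.5
```

Run:
```python
from kin import *
delta([652,-59,180],[1,0,0],[0,0,-1])
```

```text
t 18.7833 p [649.6 -59.  209.5] q [-0.109  0.479  1.573 -0.     1.095 -0.108] w 49.5 f [-0.8 -0.5 -1.9]
jaw [ 1.    -0.001 -0.005] d [-0.005  0.    -1.   ]
dp [ 0.031 -0.    -0.369] turn [-0.0001 -0.0015  0.0003] deg 0.3
```

Call:
jog_arm:
  steps:
    - {"dp": [0.03,0,-0.1],"turn": [0,-0.0015,0],"claw": 0}
    - {"dp": [0.03,0,-0.2],"turn": [0,-0.0015,0],"claw": 0}
    - {"dp": [0.03,0,-0.35],"turn": [0,-0.0015,0],"claw": 0}
    - {"dp": [0.03,0,-0.35],"turn": [0,-0.0015,0],"claw": 0}

```text
t: 19.12
ee_pos: [650.3, -58.8, 178.4]
orientation: [-1.57, 0.004, 0.003]
ft_force: [-1.1, 0.3, -1.9]
width: 49.4
```

Call:
jog_arm:
  steps:
    - {"dp": [0.02,0,-0.1],"turn": [0,-0.001,0],"claw": 0}
    - {"dp": [0.02,0,-0.2],"turn": [0,-0.001,0],"claw": 0}
    - {"dp": [0.02,0,-0.35],"turn": [0,-0.001,0],"claw": 0}
    - {"dp": [0.02,0,-0.35],"turn": [0,-0.001,0],"claw": 0}

```text
t: 19.45
ee_pos: [650.3, -58.7, 147.5]
orientation: [-1.57, 0.005, 0.003]
ft_force: [0.5, 0.9, -2.0]
width: 49.8
```

Run:
```python
from kin import *
from h import *
from workcell import ctrl
delta([652,-59,125],[1,0,0],[0,0,-1])
for n in("side",):
    t=ctrl.get_image(n);np.savez(n+"13.npz",**t);crop(t,250,100,370,220,6,f"pics/{n}13.png")
```

```text
t 19.45 p [650.3 -58.7 147.5] q [-1.090e-01  5.520e-01  1.611e+00  1.000e-03  9.840e-01 -1.080e-01] w 49.8 f [ 0.5  0.9 -2. ]
jaw [ 1.    -0.001 -0.005] d [-0.005  0.001 -1.   ]
dp [ 0.021 -0.004 -0.281] turn [-0.0004 -0.0016  0.0003] deg 0.3
```

View pics/side13.png

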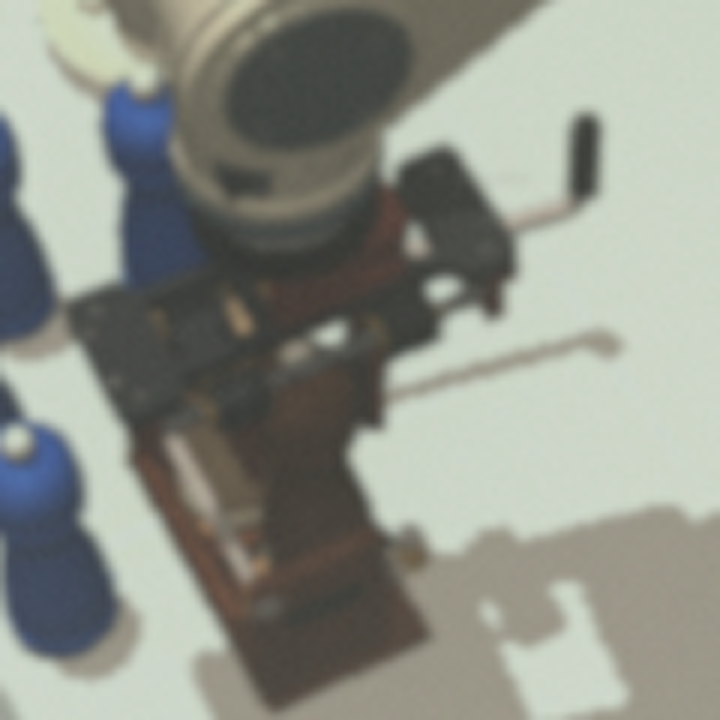

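Call:
jog_arm:
  steps:
    - {"dp": [0.02,0,-0.1],"turn": [0,-0.001,0],"claw": 0}
    - {"dp": [0.03,0,-0.2],"turn": [0,-0.0015,0],"claw": 0}
    - {"dp": [0.03,0,-0.25],"turn": [0,-0.0015,0],"claw": 0}
    - {"dp": [0.03,0,-0.25],"turn": [0,-0.0015,0],"claw": 0}

```text
t: 19.83
ee_pos: [652.4, -58.6, 127.2]
orientation: [-1.569, 0.002, 0.0]
ft_force: [-0.4, -0.6, -1.7]
width: 49.2
```

Call:
jog_arm:
  steps:
    - {"dp": [0.03,0,-0.04],"turn": [0,-0.0015,0],"claw": 0}
    - {"dp": [0.05,0,-0.05],"turn": [0,-0.0015,0],"claw": 0}
    - {"dp": [0.05,0,-0.05],"turn": [0,-0.0015,0],"claw": 0}

```text
t: 20.08
ee_pos: [656.8, -58.6, 123.1]
orientation: [-1.569, -0.002, -0.004]
ft_force: [0.0, -0.0, -2.3]
width: 49.6
```

Run:
```python
from kin import *
delta([659,-59,120],[1,0,0],[0,0,-1])
```

```text
t 20.0833 p [656.8 -58.6 123.1] q [-0.108  0.588  1.613  0.002  0.937 -0.108] w 49.6 f [ 0.  -0.  -2.3]
jaw [ 1.    -0.001  0.004] d [ 0.004  0.001 -1.   ]
dp [ 0.028 -0.005 -0.038] turn [-0.0004  0.0011  0.0003] deg 0.2
```

Foot is about 4.5 mm above the bay floor with no contact. I will lower it in small steps.

Call:
jog_arm:
  steps:
    - {"dp": [0.03,0,-0.02],"turn": [0,0.001,0],"claw": 0}
    - {"dp": [0.03,0,-0.03],"turn": [0,0.001,0],"claw": 0}
    - {"dp": [0.03,0,-0.03],"turn": [0,0.001,0],"claw": 0}

```text
t: 20.33
ee_pos: [659.4, -58.6, 120.6]
orientation: [-1.569, 0.0, -0.001]
ft_force: [-0.5, 0.7, -2.5]
width: 49.7
```

Call:
jog_arm:
  steps:
    - {"dp": [0,0,-0.02],"turn": [0,0,0],"claw": 0}
    - {"dp": [0,0,-0.02],"turn": [0,0,0],"claw": 0}

```text
t: 20.5
ee_pos: [659.5, -58.6, 119.0]
orientation: [-1.569, 0.0, -0.001]
ft_force: [-0.4, -0.1, -2.0]
width: 49.7
```

Call:
jog_arm:
  steps:
    - {"dp": [0,0,-0.01],"turn": [0,0,0],"claw": 0}
    - {"dp": [0,0,-0.01],"turn": [0,0,0],"claw": 0}

```text
t: 20.67
ee_pos: [659.6, -58.5, 118.9]
orientation: [-1.569, -0.0, -0.002]
ft_force: [-1.4, 0.6, 4.4]
width: 49.4
```

Call:
jog_arm:
  steps:
    - {"dp": [0,0,0],"turn": [0,0,0],"claw": 0.65}
    - {"dp": [0,0,0],"turn": [0,0,0],"claw": 0.75}
    - {"dp": [0,0,0],"turn": [0,0,0],"claw": 0.9}
    - {"dp": [0,0,0],"turn": [0,0,0],"claw": 0.9}
    - {"dp": [0,0,0],"turn": [0,0,0],"claw": 0.9}
    - {"dp": [0,0,0],"turn": [0,0,0],"claw": 0.9}

```text
t: 21.17
ee_pos: [659.6, -58.6, 118.8]
orientation: [-1.569, -0.0, -0.002]
ft_force: [-0.1, 0.7, -0.9]
width: 78.9
```

Call:
jog_arm:
  steps:
    - {"dp": [0,0,0.3],"turn": [0,0,0],"claw": 0.9}
    - {"dp": [0,0,0.6],"turn": [0,0,0],"claw": 0.9}
    - {"dp": [0,0,1],"turn": [0,0,0],"claw": 0.9}
    - {"dp": [0,0,1],"turn": [0,0,0],"claw": 0.9}

```text
t: 21.5
ee_pos: [663.0, -58.9, 205.1]
orientation: [-1.57, -0.007, -0.009]
ft_force: [1.4, -0.2, 0.8]
width: 78.9
```

Call:
jog_arm:
  steps:
    - {"dp": [-0.4,0.2,0.2],"turn": [0,0,0],"claw": 0.9}
    - {"dp": [-0.8,0.4,0.2],"turn": [0,0,0],"claw": 0.9}
    - {"dp": [-1,0.6,0.2],"turn": [0,0,0],"claw": 0.9}
    - {"dp": [-1,0.6,0.2],"turn": [0,0,0],"claw": 0.9}

```text
t: 21.83
ee_pos: [579.6, -8.9, 220.9]
orientation: [-1.57, -0.007, -0.006]
ft_force: [0.2, 0.2, -0.7]
width: 78.7
```

Run:
```python
from kin import *
from h import *
from workcell import ctrl
st()
for n in("side","top"):
    t=ctrl.get_image(n);np.savez(n+"14.npz",**t);crop(t,250,100,410,220,5,f"pics/{n}14.png")
```

```text
t 21.8333 p [579.6  -8.9 220.9] q [-0.037  0.356  1.739  0.002  1.039 -0.038] w 78.7 f [ 0.2  0.2 -0.7]
jaw [1.    0.    0.008] d [ 0.008  0.001 -1.   ]
```

View pics/side14.png

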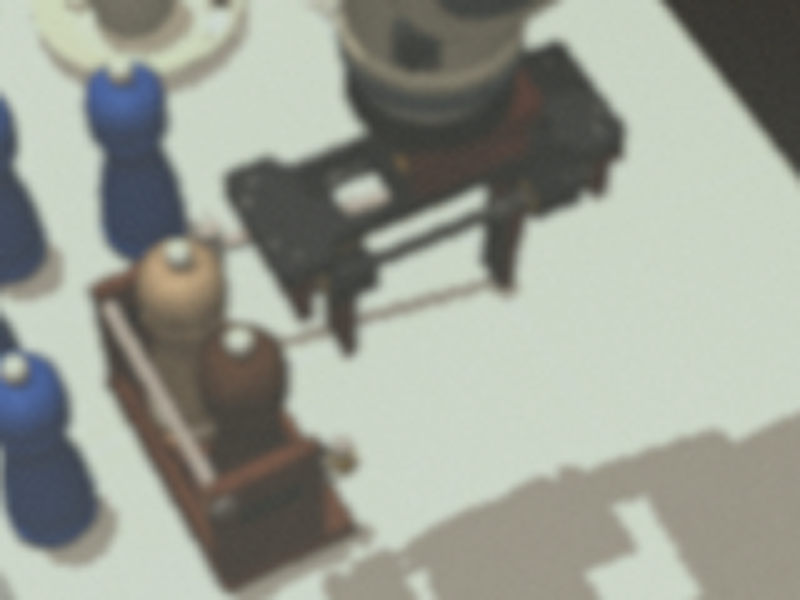

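View pics/top14.png

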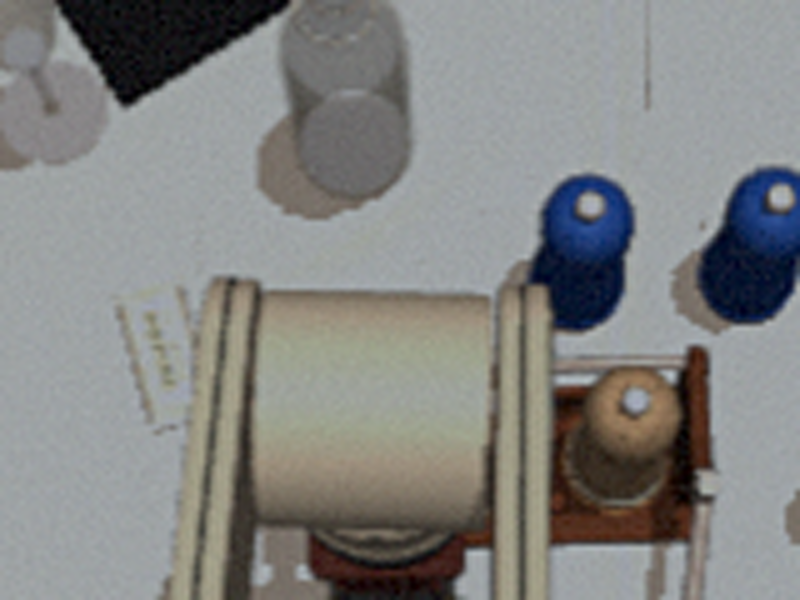

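Run:
```python
from kin import *
delta([459.5,-146,215],[.153,.988,0],[0,0,-1])
```

```text
t 21.9333 p [583.  -10.5 221.3] q [-3.900e-02  3.590e-01  1.734e+00  1.000e-03  1.038e+00 -3.900e-02] w 78.8 f [ 0.1  0.  -0.4]
jaw [1.    0.    0.011] d [ 0.011  0.    -1.   ]
dp [-1.544 -1.693 -0.079] turn [-0.0026  0.0029  0.451 ] deg 81.2
```

Call:
jog_arm:
  steps:
    - {"dp": [-0.5,0,0],"turn": [0,0,0.04],"claw": 0.9}
    - {"dp": [-1,0,0],"turn": [0,0,0.08],"claw": 0.7}
    - {"dp": [-1,-0.4,0],"turn": [0,0,0.12],"claw": 0.5}
    - {"dp": [-1,-0.8,0],"turn": [-0.001,0.001,0.16],"claw": 0.4}
    - {"dp": [-1,-0.85,0],"turn": [-0.001,0.001,0.2],"claw": 0.4}
    - {"dp": [-1,-0.85,0],"turn": [-0.001,0.001,0.24],"claw": 0.4}

```text
t: 22.43
ee_pos: [504.1, -81.1, 221.5]
orientation: [-1.491, -0.589, 0.576]
ft_force: [1.2, 0.3, 0.1]
width: 48.6
```

Call:
jog_arm:
  steps:
    - {"dp": [-0.5,-0.4,0],"turn": [0,0,0.04],"claw": 0.4}
    - {"dp": [-0.54,-0.85,0],"turn": [0,0,0.08],"claw": 0.4}
    - {"dp": [-0.54,-0.85,0],"turn": [0,0,0.12],"claw": 0.4}
    - {"dp": [-0.54,-0.85,0],"turn": [0,0,0.16],"claw": 0.4}
    - {"dp": [-0.54,-0.85,0],"turn": [0,0,0.2],"claw": 0.4}
    - {"dp": [-0.54,-0.85,0],"turn": [0,0,0.21],"claw": 0.4}
    - {"dp": [-0.54,-0.85,0],"turn": [0,0,0.21],"claw": 0.4}

```text
t: 23.02
ee_pos: [461.8, -150.3, 221.4]
orientation: [-1.281, -1.093, 1.08]
ft_force: [1.0, -0.3, 0.4]
width: 35.3
```

Run:
```python
from kin import *
from h import *
from workcell import ctrl
delta([459.5,-146,200],[.153,.988,0],[0,0,-1])
for n in("side","top"):
    t=ctrl.get_image(n);np.savez(n+"15.npz",**t)
    if n=="side": crop(t,260,80,400,220,5,f"pics/{n}15.png")
    else: crop(t,310,140,430,270,5,f"pics/{n}15.png")
```

```text
t 23.0167 p [ 461.8 -150.3  221.4] q [-0.344  0.219  1.934  0.009  0.987 -1.755] w 35.3 f [ 1.  -0.3  0.4]
jaw [0.165 0.986 0.007] d [ 0.005  0.007 -1.   ]
dp [-0.029  0.054 -0.268] turn [-0.0021  0.0014  0.0037] deg 0.8
```

View pics/side15.png

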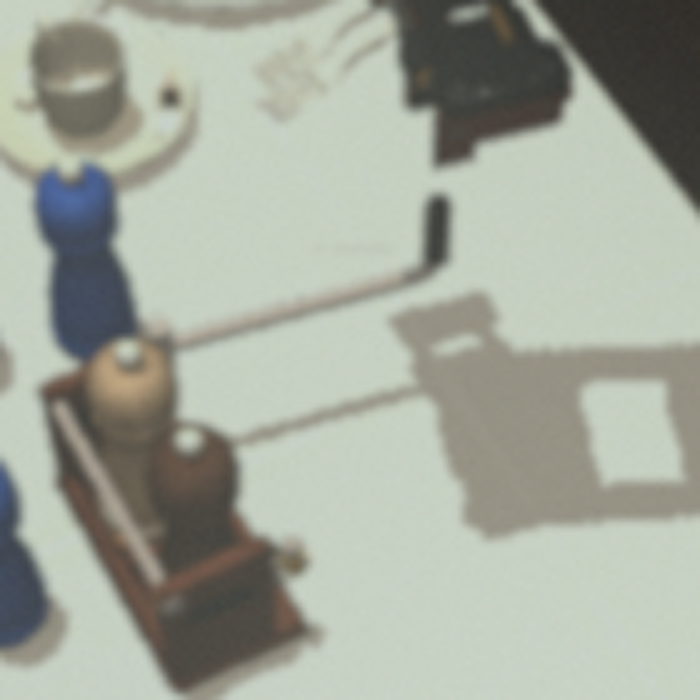

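View pics/top15.png

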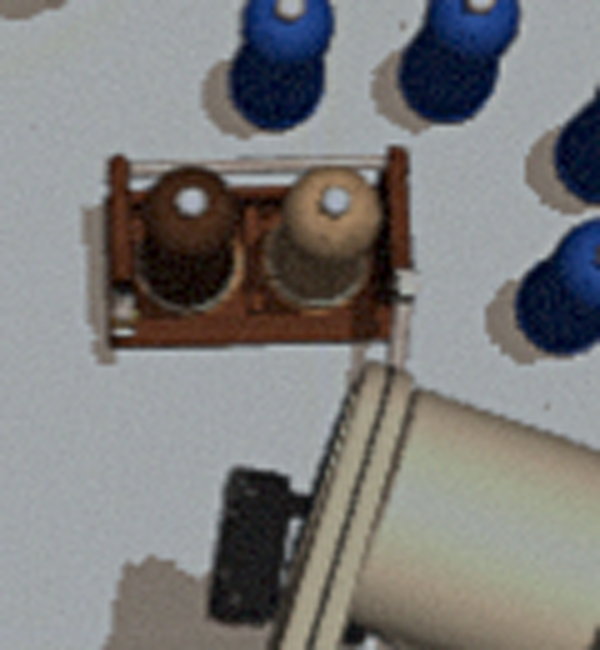

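Run:
```python
from h import *
s=np.load("side15.npz");t0=np.load("top0.npz")
g=s["img"].astype(int);m=(g.max(2)<90).astype(np.uint8);m[:117]=0;m[136:]=0;m[:,:342]=0;m[:,354:]=0
v,u=np.nonzero(m);print(len(u),u.min(),u.max(),v.min(),v.max())
print("sleeve mid z138",plane(s,[[u.mean(),v.mean()]],138).round(1))
g=t0["img"].astype(int);m=(g.max(2)<75).astype(np.uint8);m[:252]=0;m[270:]=0;m[:,:375]=0;m[:,395:]=0
v,u=np.nonzero(m);print(len(u),plane(t0,[[u.mean(),v.mean()]],150).round(1))
print("tri",tri(t0,[u.mean(),v.mean()],s,[346.6+1,126]))
crop(s,320,90,380,150,11,"pics/s15c.png")
P=np.array([461.8,-150.3,221.4]);j=np.array([.165,.986,0])
f=lambda p:((proj(s,p)-[320,90])*11).round()
print("tcp±jaw proj",f([P,P+j*17.6,P-j*17.6]),"at z164",f([[459.5,-146,164],[459.5,-146,112]]))
```

```text
35 346 348 120 132
sleeve mid z138 [[ 461.4 -145.6  138. ]]
37 [[ 461.2 -147.9  150. ]]
tri (array([ 460.35382984, -147.92622742,  134.10328462]), np.float64(4.465439647698825))
tcp±jaw proj [[300. 168.]
 [325. 220.]
 [277. 117.]] at z164 [[307. 325.]
 [298. 450.]]
```

View pics/s15c.png

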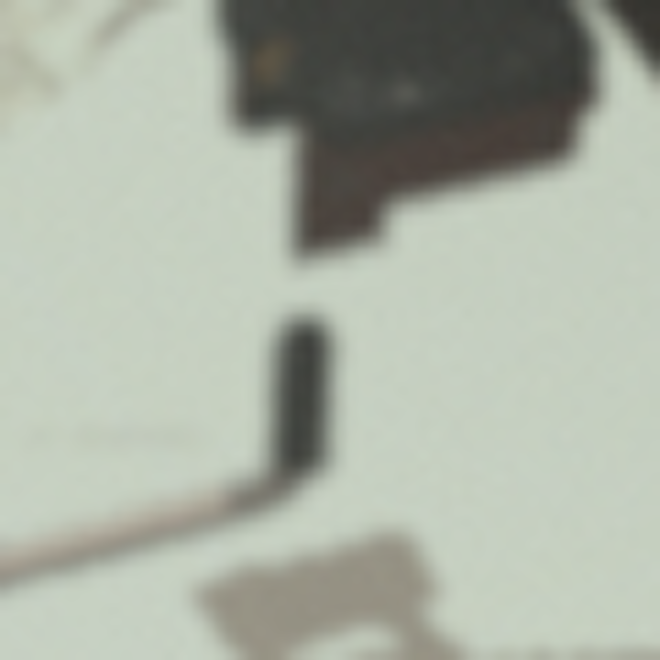

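Call:
jog_arm:
  steps:
    - {"dp": [-0.015,0.05,-0.1],"turn": [-0.002,0.0015,0.003],"claw": 0.4}
    - {"dp": [-0.015,0.05,-0.3],"turn": [-0.002,0.0015,0.003],"claw": 0.4}
    - {"dp": [-0.015,0.05,-0.5],"turn": [-0.002,0.0015,0.003],"claw": 0.4}
    - {"dp": [-0.015,0.05,-0.5],"turn": [-0.002,0.0015,0.003],"claw": 0.4}

```text
t: 23.45
ee_pos: [458.6, -144.9, 178.6]
orientation: [-1.276, -1.087, 1.092]
ft_force: [0.5, -0.1, 0.1]
width: 34.9
```

Run:
```python
from kin import *
from h import *
from workcell import ctrl
delta([460.5,-146.5,128],[.153,.988,0],[0,0,-1])
s=ctrl.get_image("side");crop(s,320,90,380,150,11,"pics/s16c.png")
```

```text
t 23.45 p [ 458.6 -144.9  178.6] q [-0.331  0.278  1.974  0.     0.895 -1.741] w 34.9 f [ 0.5 -0.1  0.1]
jaw [0.16  0.987 0.001] d [-0.005  0.002 -1.   ]
dp [ 0.024 -0.02  -0.632] turn [-0.0006 -0.0016  0.0022] deg 0.5
```

View pics/s16c.png

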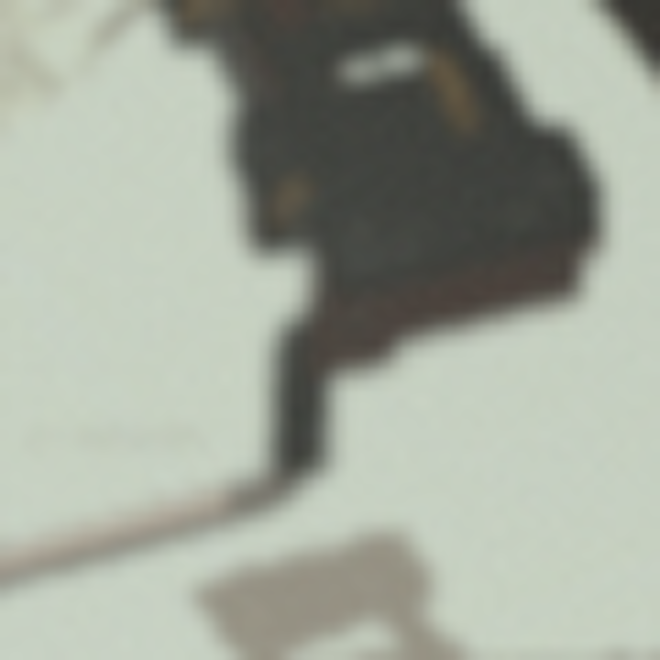

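Call:
jog_arm:
  steps:
    - {"dp": [0.025,-0.02,-0.15],"turn": [-0.0006,-0.0016,0.002],"claw": 0.4}
    - {"dp": [0.03,-0.02,-0.35],"turn": [-0.0006,-0.0016,0.002],"claw": 0.4}
    - {"dp": [0.035,-0.02,-0.63],"turn": [-0.0006,-0.0016,0.002],"claw": 0.4}
    - {"dp": [0.035,-0.02,-0.63],"turn": [-0.0006,-0.0016,0.002],"claw": 0.4}

```text
t: 23.83
ee_pos: [460.6, -146.1, 127.3]
orientation: [-1.276, -1.093, 1.096]
ft_force: [-1.4, 0.8, -0.0]
width: 35.1
```

Run:
```python
from kin import *
from h import *
from workcell import ctrl
s=ctrl.get_image("side");crop(s,320,90,380,150,11,"pics/s17c.png")
o,R=st()
H=np.array([628,-172.5])
p=o["ee_pos"]
for th in(1.3,1.15,1.0,.8,.6,.4,.25,.15,.1,.05,0):
    # TCP = sleeve axis + lead along motion dir
    g=H+168*np.array([-np.sin(th),np.cos(th)])+9*np.array([np.cos(th),np.sin(th)])
    print(th,g.round(1),"yaw turn from now /pi",round((th-np.arctan2(R[1,0],R[0,0]))/np.pi,3),"dp",((g-p[:2])/80).round(3))
```

```text
t 23.8833 p [ 461.2 -146.4  128.7] q [-0.332  0.363  2.002 -0.     0.778 -1.748] w 35.1 f [-0.8  0.1  0.4]
jaw [0.154 0.988 0.   ] d [-0.002  0.001 -1.   ]
1.3 [ 468.5 -118.9] yaw turn from now /pi -0.037 dp [0.092 0.343]
1.15 [478.3 -95.7] yaw turn from now /pi -0.085 dp [0.214 0.634]
1.0 [491.5 -74.2] yaw turn from now /pi -0.133 dp [0.379 0.902]
0.8 [513.8 -49. ] yaw turn from now /pi -0.196 dp [0.657 1.217]
0.6 [540.6 -28.8] yaw turn from now /pi -0.26 dp [0.992 1.47 ]
0.4 [570.9 -14.3] yaw turn from now /pi -0.324 dp [1.371 1.651]
0.25 [595.2  -7.5] yaw turn from now /pi -0.371 dp [1.674 1.736]
0.15 [611.8  -5. ] yaw turn from now /pi -0.403 dp [1.882 1.766]
0.1 [620.2  -4.4] yaw turn from now /pi -0.419 dp [1.987 1.774]
0.05 [628.6  -4.3] yaw turn from now /pi -0.435 dp [2.092 1.776]
0 [637.   -4.5] yaw turn from now /pi -0.451 dp [2.198 1.773]
```

View pics/s17c.png

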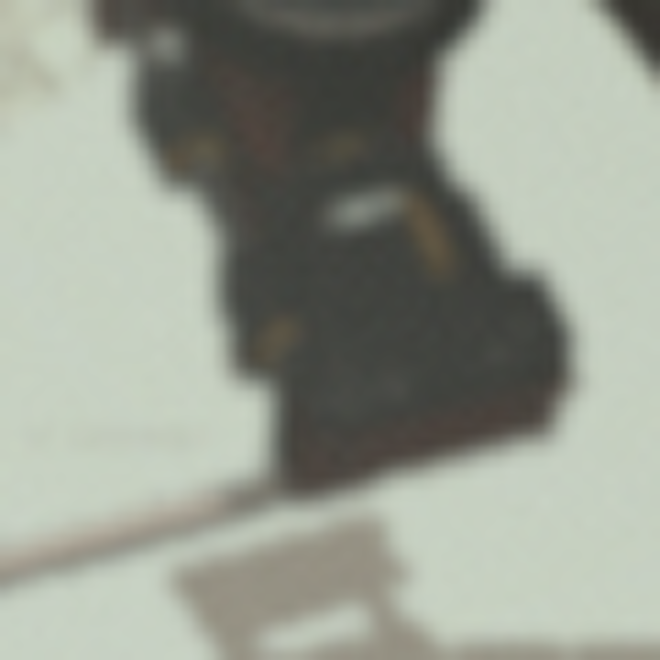

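Call:
jog_arm:
  steps:
    - {"dp": [0.04,0.17,0],"turn": [0,0,-0.018],"claw": 0.4}
    - {"dp": [0.09,0.34,0],"turn": [0,0,-0.037],"claw": 0.4}
    - {"dp": [0.15,0.49,0],"turn": [0,0,-0.061],"claw": 0.4}
    - {"dp": [0.21,0.63,0],"turn": [0,0,-0.085],"claw": 0.4}
    - {"dp": [0.29,0.77,0],"turn": [0,0,-0.109],"claw": 0.4}
    - {"dp": [0.38,0.9,0],"turn": [0,0,-0.133],"claw": 0.4}
    - {"dp": [0.38,0.9,0],"turn": [0,0,-0.133],"claw": 0.4}

```text
t: 24.47
ee_pos: [493.7, -73.3, 130.5]
orientation: [-1.427, -0.779, 0.776]
ft_force: [0.2, -0.0, 0.6]
width: 34.8
```

```bash
cat > arc.py <<'E'
from kin import *
from h import *
from workcell import ctrl
import sys
s=ctrl.get_image("side");crop(s,260,80,400,220,5,"pics/%s.png"%sys.argv[1])
o,R=st()
H=np.array([628,-172.5])
p=o["ee_pos"]
r=p[:2]-H;print("radius,ang",np.hypot(*r),np.arctan2(-r[0],r[1]))
for th in map(float,sys.argv[2:]):
    g=H+168*np.array([-np.sin(th),np.cos(th)])+9*np.array([np.cos(th),np.sin(th)])
    print(th,g.round(1),"turn",round((th-np.arctan2(R[1,0],R[0,0]))/np.pi,3),"dp",((g-p[:2])/80).round(3),round((128-p[2])/80,3))
E
python3 arc.py k1 .9 .8 .7 .6 .5 .4 .3
```

```text
t 24.5167 p [492.9 -73.9 130.2] q [-1.730e-01  3.780e-01  1.973e+00  1.000e-03  7.910e-01 -1.176e+00] w 35.4 f [0.7 0.3 1.2]
jaw [0.539 0.842 0.001] d [ 0.001  0.001 -1.   ]
radius,ang 167.24278779993105 0.9403958797320087
0.9 [502. -61.] turn -0.032 dp [0.114 0.161] -0.027
0.8 [513.8 -49. ] turn -0.064 dp [0.261 0.311] -0.027
0.7 [526.7 -38.2] turn -0.096 dp [0.422 0.446] -0.027
0.6 [540.6 -28.8] turn -0.128 dp [0.596 0.564] -0.027
0.5 [555.4 -20.8] turn -0.16 dp [0.781 0.665] -0.027
0.4 [570.9 -14.3] turn -0.191 dp [0.975 0.746] -0.027
0.3 [587.   -9.3] turn -0.223 dp [1.176 0.807] -0.027
```

View pics/k1.png

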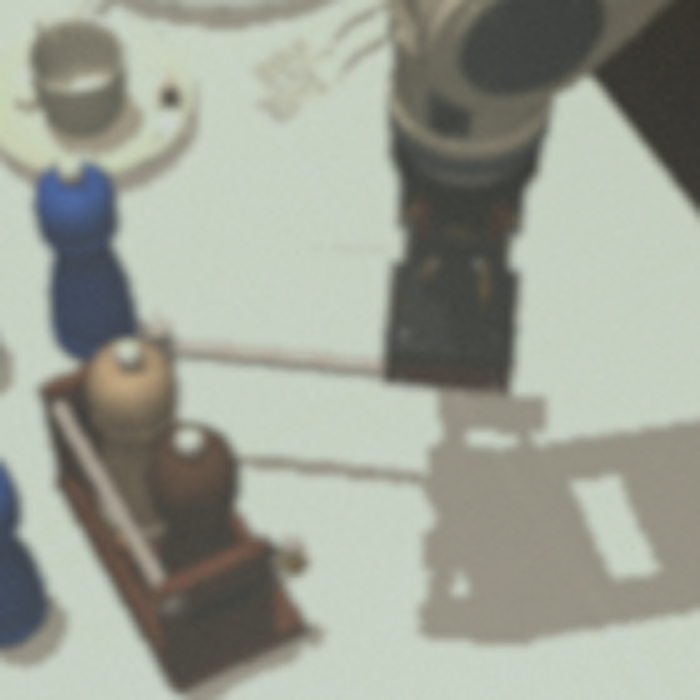

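Call:
jog_arm:
  steps:
    - {"dp": [0.11,0.16,-0.02],"turn": [0,0,-0.032],"claw": 0.4}
    - {"dp": [0.26,0.31,-0.02],"turn": [0,0,-0.064],"claw": 0.4}
    - {"dp": [0.42,0.445,-0.02],"turn": [0,0,-0.096],"claw": 0.4}
    - {"dp": [0.6,0.565,-0.02],"turn": [0,0,-0.128],"claw": 0.4}
    - {"dp": [0.78,0.665,-0.02],"turn": [0,0,-0.16],"claw": 0.4}
    - {"dp": [0.975,0.745,-0.02],"turn": [0,0,-0.191],"claw": 0.4}
    - {"dp": [0.975,0.745,-0.02],"turn": [0,0,-0.191],"claw": 0.4}

```text
t: 25.1
ee_pos: [573.8, -14.2, 129.8]
orientation: [-1.549, -0.318, 0.311]
ft_force: [0.1, 0.6, 0.8]
width: 35.2
```

```bash
python3 arc.py k2 .3 .25 .2 .15 .12 .1 .05 0 -.05
```

```text
t 25.15 p [572.  -14.6 129.3] q [-0.046  0.47   1.813  0.     0.856 -0.452] w 35.1 f [-1.8  0.  -0.4]
jaw [0.919 0.394 0.002] d [ 0.003 -0.    -1.   ]
radius,ang 167.57095305908487 0.34095789142592764
0.3 [587.   -9.3] turn -0.034 dp [0.187 0.065] -0.017
0.25 [595.2  -7.5] turn -0.049 dp [0.29  0.088] -0.017
0.2 [603.4  -6.1] turn -0.065 dp [0.393 0.106] -0.017
0.15 [611.8  -5. ] turn -0.081 dp [0.498 0.119] -0.017
0.12 [616.8  -4.6] turn -0.091 dp [0.561 0.124] -0.017
0.1 [620.2  -4.4] turn -0.097 dp [0.603 0.127] -0.017
0.05 [628.6  -4.3] turn -0.113 dp [0.708 0.129] -0.017
0.0 [637.   -4.5] turn -0.129 dp [0.813 0.126] -0.017
-0.05 [645.4  -5.2] turn -0.145 dp [0.918 0.118] -0.017
```

View pics/k2.png

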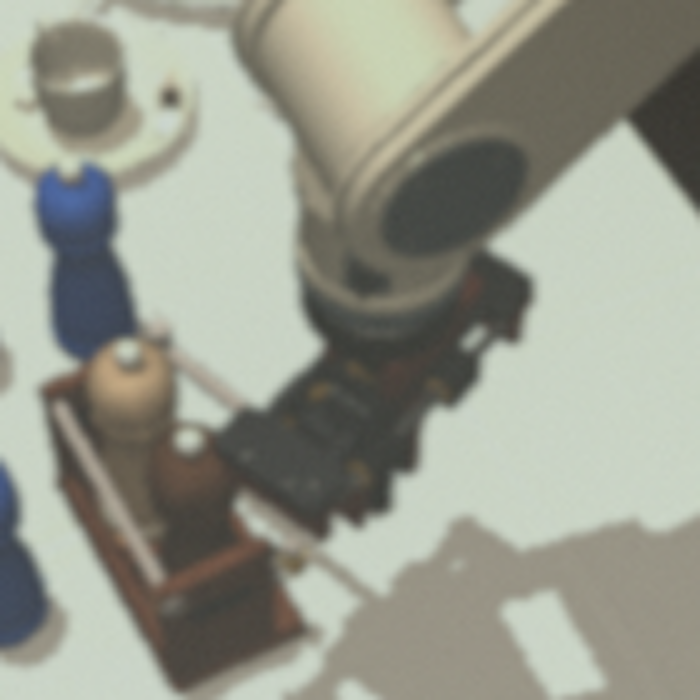

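Call:
jog_arm:
  steps:
    - {"dp": [0.09,0.035,0.06],"turn": [0,0,-0.017],"claw": 0.4}
    - {"dp": [0.19,0.065,0.06],"turn": [0,0,-0.034],"claw": 0.4}
    - {"dp": [0.29,0.09,0.06],"turn": [0,0,-0.049],"claw": 0.4}
    - {"dp": [0.39,0.105,0.06],"turn": [0,0,-0.065],"claw": 0.4}
    - {"dp": [0.5,0.12,0.06],"turn": [0,0,-0.081],"claw": 0.4}
    - {"dp": [0.5,0.12,0.06],"turn": [0,0,-0.081],"claw": 0.4}

```text
t: 25.65
ee_pos: [612.3, -5.8, 134.6]
orientation: [-1.569, -0.122, 0.117]
ft_force: [-0.6, -0.3, -0.1]
width: 35.4
```

```bash
python3 arc.py k3 .12 .1 .05 0 -.05
```

```text
t 25.7 p [611.5  -5.8 134.4] q [-2.900e-02  5.120e-01  1.721e+00 -1.000e-03  9.060e-01 -1.830e-01] w 35.1 f [-0. -0. -0.]
jaw [0.988 0.154 0.002] d [ 0.002 -0.001 -1.   ]
radius,ang 167.51931764273544 0.09882187123475046
0.12 [616.8  -4.6] turn -0.011 dp [0.067 0.015] -0.08
0.1 [620.2  -4.4] turn -0.017 dp [0.109 0.017] -0.08
0.05 [628.6  -4.3] turn -0.033 dp [0.214 0.019] -0.08
0.0 [637.   -4.5] turn -0.049 dp [0.319 0.016] -0.08
-0.05 [645.4  -5.2] turn -0.065 dp [0.424 0.008] -0.08
```

View pics/k3.png

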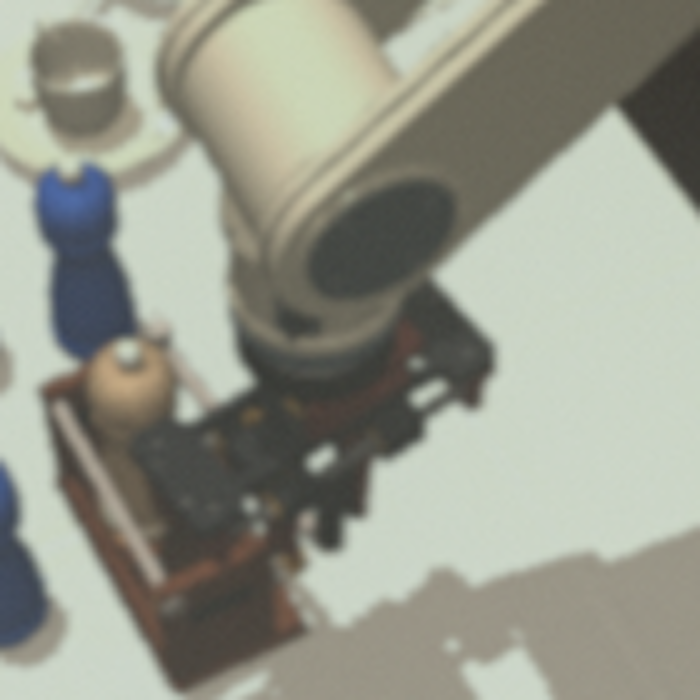

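Call:
jog_arm:
  steps:
    - {"dp": [0.06,0.015,0],"turn": [0,0,-0.011],"claw": 0.4}
    - {"dp": [0.12,0.017,0],"turn": [0,0,-0.017],"claw": 0.4}
    - {"dp": [0.12,0.017,0],"turn": [0,0,-0.017],"claw": 0.4}

```text
t: 25.95
ee_pos: [620.2, -4.9, 134.4]
orientation: [-1.57, -0.081, 0.08]
ft_force: [-2.1, -1.3, 1.0]
width: 35.1
```

Call:
jog_arm:
  steps:
    - {"dp": [0.05,0,0],"turn": [0,0,-0.008],"claw": 0.4}
    - {"dp": [0.1,0,0],"turn": [0,0,-0.016],"claw": 0.4}
    - {"dp": [0.1,0,0],"turn": [0,0,-0.016],"claw": 0.4}

```text
t: 26.2
ee_pos: [625.6, -5.2, 134.1]
orientation: [-1.571, -0.038, 0.045]
ft_force: [-2.6, 0.3, 1.3]
width: 35.4
```

Call:
jog_arm:
  steps:
    - {"dp": [0.05,0,0],"turn": [0,0,-0.008],"claw": 0.4}
    - {"dp": [0.05,0,0],"turn": [0,0,-0.008],"claw": 0.4}

```text
t: 26.37
ee_pos: [628.5, -5.4, 134.0]
orientation: [-1.571, -0.017, 0.027]
ft_force: [-1.4, 0.1, 0.3]
width: 35.0
```

```bash
python3 arc.py k4 .05 0 -.05
```

```text
t 26.4167 p [629.1  -5.3 134. ] q [-2.700e-02  5.380e-01  1.674e+00 -1.000e-03  9.340e-01 -5.500e-02] w 35.0 f [-1.3  0.5 -0.2]
jaw [ 1.     0.029 -0.005] d [-0.005 -0.001 -1.   ]
radius,ang 167.24715060841967 -0.00627854088162244
0.05 [628.6  -4.3] turn 0.007 dp [-0.006  0.012] -0.075
0.0 [637.   -4.5] turn -0.009 dp [0.099 0.009] -0.075
-0.05 [645.4  -5.2] turn -0.025 dp [0.204 0.001] -0.075
```

View pics/k4.png

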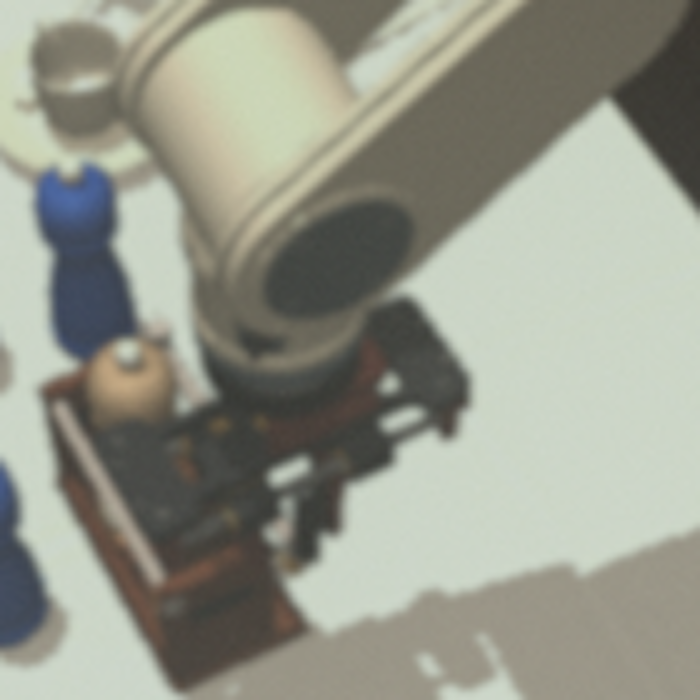

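Call:
jog_arm:
  steps:
    - {"dp": [0.04,0,0],"turn": [0,0,-0.006],"claw": 0.4}
    - {"dp": [0.04,0,0],"turn": [0,0,-0.006],"claw": 0.4}

```text
t: 26.58
ee_pos: [632.8, -5.4, 134.2]
orientation: [-1.572, -0.004, 0.011]
ft_force: [-0.2, -0.1, 0.7]
width: 34.8
```

Call:
jog_arm:
  steps:
    - {"dp": [0.04,0,0],"turn": [0,0,-0.003],"claw": 0.4}
    - {"dp": [0.04,0,0],"turn": [0,0,-0.003],"claw": 0.4}

```text
t: 26.75
ee_pos: [633.5, -5.4, 133.8]
orientation: [-1.572, 0.008, 0.008]
ft_force: [-9.9, 0.1, 7.5]
width: 35.2
```

Call:
jog_arm:
  steps:
    - {"dp": [0.04,0,0],"turn": [0,0,0],"claw": 0.4}
    - {"dp": [0.04,0,0],"turn": [0,0,0],"claw": 0.4}

```text
t: 26.92
ee_pos: [633.5, -5.4, 133.6]
orientation: [-1.571, 0.014, 0.015]
ft_force: [-13.0, 0.6, 10.9]
width: 35.3
```

Call:
jog_arm:
  steps:
    - {"dp": [0.04,0,0],"turn": [0,0,0],"claw": 0.4}
    - {"dp": [0.04,0,0],"turn": [0,0,0],"claw": 0.4}

```text
t: 27.08
ee_pos: [633.3, -5.4, 133.4]
orientation: [-1.571, 0.02, 0.021]
ft_force: [-14.3, -0.5, 11.0]
width: 35.0
```

Run:
```python
from kin import *
from h import *
from workcell import ctrl
delta([625,-5.4,134],[1,0,0],[0,0,-1])
for n in("side",):
    s=ctrl.get_image(n);crop(s,280,130,350,215,8,"pics/k5.png")
```

```text
t 27.0833 p [633.3  -5.4 133.4] q [-0.027  0.553  1.649 -0.002  0.966 -0.027] w 35.0 f [-14.3  -0.5  11. ]
jaw [ 1.     0.001 -0.026] d [-0.026 -0.001 -1.   ]
dp [-0.104  0.     0.008] turn [ 0.0002 -0.0083 -0.0003] deg 1.5
```

View pics/k5.png

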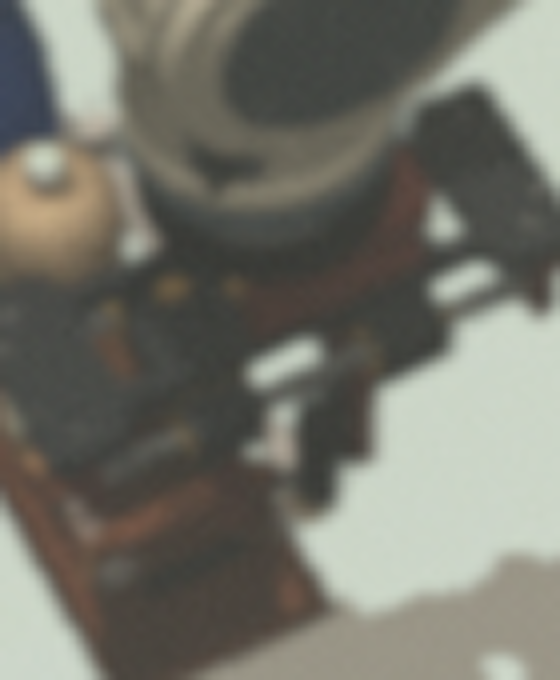

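Call:
jog_arm:
  steps:
    - {"dp": [-0.1,0,0],"turn": [0,-0.008,0],"claw": 0.4}
    - {"dp": [-0.1,0,0],"turn": [0,-0.008,0],"claw": 0.4}
    - {"dp": [-0.1,0,0],"turn": [0,-0.008,0],"claw": 0.4}

```text
t: 27.38
ee_pos: [625.6, -5.4, 133.6]
orientation: [-1.571, -0.001, 0.001]
ft_force: [1.2, -0.4, 0.7]
width: 35.2
```

Call:
jog_arm:
  steps:
    - {"dp": [-0.02,0,0.25],"turn": [0,0,0],"claw": 0.4}
    - {"dp": [-0.03,0,0.6],"turn": [0,0,0],"claw": 0.4}
    - {"dp": [-0.04,0,1],"turn": [0,0,0],"claw": 0.4}
    - {"dp": [-0.04,0,1],"turn": [0,0,0],"claw": 0.4}

```text
t: 27.72
ee_pos: [627.0, -5.6, 220.1]
orientation: [-1.572, -0.009, -0.007]
ft_force: [0.8, 0.0, 0.9]
width: 35.1
```

Call:
jog_arm:
  steps:
    - {"dp": [-0.4,0.3,0.2],"turn": [0,0,0],"claw": 0.4}
    - {"dp": [-0.8,0.7,0.2],"turn": [0,0,0],"claw": 0.4}
    - {"dp": [-1,1,0.2],"turn": [0,0,0],"claw": 0.4}
    - {"dp": [-1,1,0.2],"turn": [0,0,0],"claw": 0.4}

```text
t: 28.05
ee_pos: [544.5, 77.7, 236.4]
orientation: [-1.571, -0.01, -0.005]
ft_force: [0.6, 0.4, -0.2]
width: 35.1
```

Call:
jog_arm:
  steps:
    - {"dp": [-0.4,0.3,0],"turn": [0,0,0],"claw": 0.4}
    - {"dp": [-0.8,0.7,0],"turn": [0,0,0],"claw": 0.4}
    - {"dp": [-1,1,0],"turn": [0,0,0],"claw": 0.4}
    - {"dp": [-1,1,0],"turn": [0,0,0],"claw": 0.4}

```text
t: 28.38
ee_pos: [462.2, 160.9, 236.4]
orientation: [-1.569, -0.012, -0.002]
ft_force: [0.6, 0.0, 0.1]
width: 34.7
```

Run:
```python
from kin import *
from h import *
from workcell import ctrl
st()
s=ctrl.get_image("side");np.savez("side20.npz",**s);crop(s,265,125,345,215,8,"pics/s20.png")
s=ctrl.get_image("top");np.savez("top20.npz",**s);crop(s,320,155,410,225,8,"pics/t20.png")
```

```text
t 28.3833 p [462.2 160.9 236.4] q [ 0.312  0.201  1.916 -0.002  1.016  0.306] w 34.7 f [0.6 0.  0.1]
jaw [1.    0.007 0.009] d [ 0.009  0.001 -1.   ]
```

View pics/s20.png

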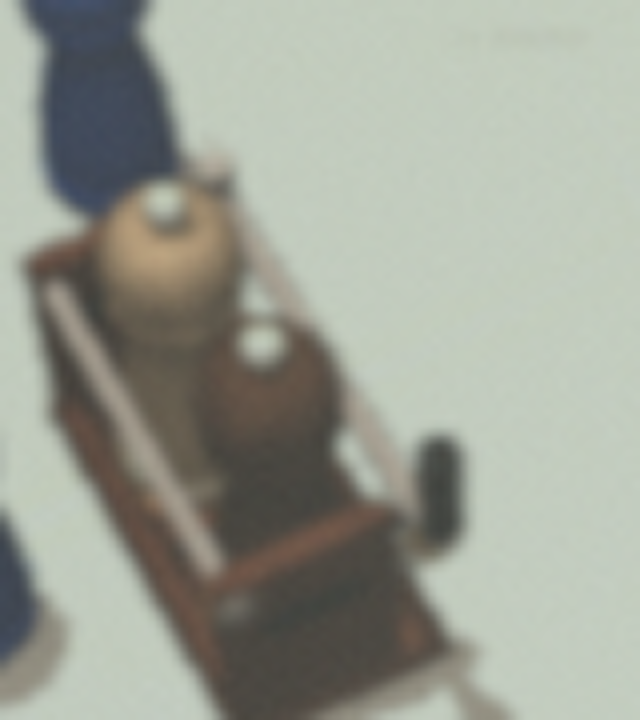

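View pics/t20.png

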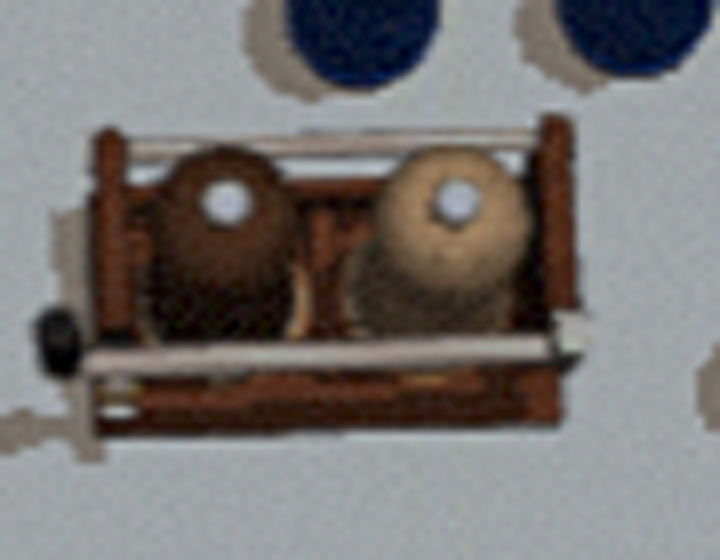

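Run:
```python
from h import *
t=np.load("top20.npz");s=np.load("side20.npz");t0=np.load("top0.npz")
g=t["img"].astype(float).mean(2)
def line(v0s,u0,u1,slope,half,name):
    P=[]
    for u in range(u0,u1):
        c=v0s+slope*(u-u0);vs=np.arange(int(round(c))-half,int(round(c))+half+1)
        w=g[vs,u];w=np.clip(w-np.percentile(w,40),0,None)
        if w.sum()>0:P.append((u,(vs*w).sum()/w.sum()))
    W=plane(t,P,100);k=np.polyfit(W[:,1],W[:,0],1);r=W[:,0]-np.polyval(k,W[:,1]);ok=abs(r)<2;k=np.polyfit(W[ok,1],W[ok,0],1)
    print(name,k,r[ok].std(),ok.sum())
line(362/8+155,332,388,-.036,3,"bar")
line(152/8+155,338,350,-.0346,2,"rail L part")
# edges of panels for yaw
T=lambda x:np.array(x)/8+[320,155]-.44
W=plane(t,T([[107,131],[557,116]]),114);print("panel yaw",(W[1,0]-W[0,0])/(W[1,1]-W[0,1]))
W=plane(t,T([[100,437],[560,423]]),0);print("front base slope",(W[1,0]-W[0,0])/(W[1,1]-W[0,1]))
W=plane(t,T([[128,147],[535,133]]),100);print("rail slope",(W[1,0]-W[0,0])/(W[1,1]-W[0,1]))
print("nuts top",plane(t,T([[228,202]]),180),plane(t,T([[457,202]]),168))
S=lambda x:np.array(x)/8+[265,125]-.44
print("nuts side",plane(s,S([[262,342]]),180),plane(s,S([[166,203]]),168))
crop(s,305,175,335,210,18,"pics/catch.png")
```

```text
bar [-2.69581835e-02  6.23473545e+02] 0.33404728833764114 56
rail L part [-1.47464733e-01  6.90329200e+02] 1.043575283411747 11
panel yaw -0.021235457735360164
front base slope -0.019641808617624122
rail slope -0.02239810987392054
nuts top [[660.32028798 -59.92506298 180.        ]] [[ 662.07707923 -132.65908936  168.        ]]
nuts side [[659.89556914 -57.03747191 180.        ]] [[ 661.67647067 -129.86214915  168.        ]]
```

View pics/catch.png

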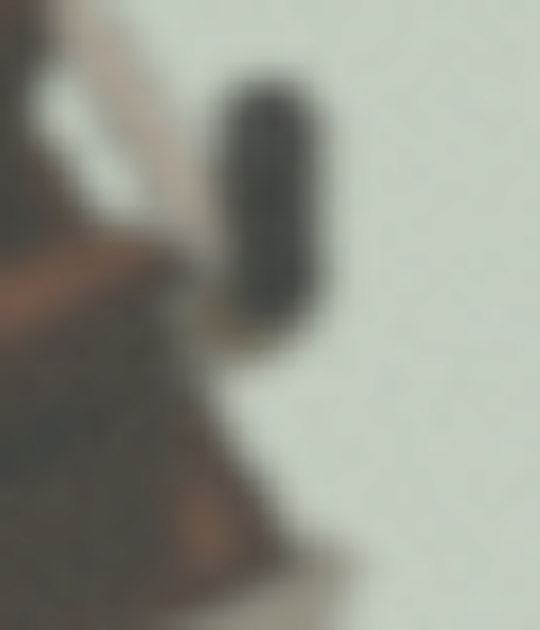

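```bash
python3 -c "
from workcell import ctrl
print(ctrl.close_job()); print(ctrl.get_obs()['t'])"
```

```text
the job is handed in; nothing more can be done
None
the job is handed in; nothing more can be done
```

I finished all three parts and handed the job in at about 28.5 s of the 72 s allowed. It reports no verdict, so what follows is from my own checks.

**What I did:**
- **Standing it up:** I gripped the lying mill with the tool tilted 45° and turned it upright. I set it on the cloth and let go.
- **Into the caddy:** I regripped it from above, lifted it into the left bay and touched it down at about 4 N. Then I let go, with the keeper bar still open.
- **Closing the keeper:** I pushed the bar round by its black grip until it met a solid stop at about 14 N. That is above the roughly 8 N catch.

**Last checks from the pictures:**
- **Bar:** it lies within about 0.006 rad of the caddy's own edges, against a limit of 0.012. The line fit is only good to about that much, so the firm evidence for "shut" is the hard stop.
- **Mills:** both stand upright in their bays. Their nuts are 72.7 mm apart sideways, against an expected 72 mm. The pepper mill sits about 1–2 mm left of its bay's centre and roughly 2 mm further forward than the salt mill.
- **Bystanders:** I never moved near the cup, saucer or favour. I did not measure them again at the end.
- **Robot:** the arm stood clear of everything.

**Where checks disagreed:**
- **Cameras:** the two views differed by up to about 7 mm on the pepper mill's nut, more than the stated 2 mm. I settled positions from the gripper's own centring instead.
- **Catch force:** pushing past the catch I read only 2–3 N, less than the 8 N described, because I sampled just a few moments.

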